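# Put the optics away in the dry cabinet

## Task

Put the aligner's optics away for the night: pull out the drawer of the dry cabinet and stand every lens and every microscope objective that is on the bench upright on the drawer's floor, the lenses without their dust caps so that no moisture is trapped. The two caps stay out, lying flat in the cap tray, one in each pocket. With everything loaded push the drawer fully home, and leave the other things on the bench where they are.

Things in the scene. Friction and masses are not known exactly. Their poses are not given: they have to be found in the camera images.
- lens1: camera lens tube, standing upright: steel foot flange 58 mm diameter x 20 mm, above it a straight black barrel 48 mm diameter up to 85 mm total height, glass at the top; 0.38 kg, foot-heavy. Starts with a loose dust cap on top. Origin: centre of the underside, z up
- lens2: camera lens tube, standing upright: steel foot flange 58 mm diameter x 20 mm, above it a straight black barrel 48 mm diameter up to 85 mm total height, glass at the top; 0.38 kg, foot-heavy. Starts with a loose dust cap on top. Origin: centre of the underside, z up
- cap1: loose black dust cap, round, 58 mm outer diameter, 22 mm high, closed top 6 mm thick, open below with 52.5 mm inner diameter; it sits over the top 16 mm of a lens (cap origin 69 mm above the lens origin) and lifts straight off. Origin: centre of its lower open rim, z up to the closed top; 30 g. Starts on lens1
- cap2: loose black dust cap, round, 58 mm outer diameter, 22 mm high, closed top 6 mm thick, open below with 52.5 mm inner diameter; it sits over the top 16 mm of a lens (cap origin 69 mm above the lens origin) and lifts straight off. Origin: centre of its lower open rim, z up to the closed top; 30 g. Starts on lens2
- objective1: microscope objective, standing upright: dark steel foot 48 mm diameter x 22 mm, above it a straight aluminium barrel 38 mm diameter up to 70 mm total height; no cap; 0.25 kg, foot-heavy. Origin: centre of the underside, z up. May be absent (None): one to three of the three are there
- objective2: microscope objective, standing upright: dark steel foot 48 mm diameter x 22 mm, above it a straight aluminium barrel 38 mm diameter up to 70 mm total height; no cap; 0.25 kg, foot-heavy. Origin: centre of the underside, z up. May be absent (None): one to three of the three are there
- objective3: microscope objective, standing upright: dark steel foot 48 mm diameter x 22 mm, above it a straight aluminium barrel 38 mm diameter up to 70 mm total height; no cap; 0.25 kg, foot-heavy. Origin: centre of the underside, z up. May be absent (None): one to three of the three are there
- cabinet: white bench-top dry cabinet, 390 mm wide (y), 290 mm deep, 160 mm high, one drawer in its front, which faces the robot (its -x). Origin: middle of the lower edge of the front face; the cabinet body extends to +x from there; may stand a few degrees askew
- drawer (a joint): how far the drawer is pulled out (m): 0 fully home, 0.20 fully out; slides along the cabinet's -x; light friction, stays where it is left
- drawer_handle (a point): middle of the drawer's bar handle: a round steel bar along y, 130 mm long, about 10 mm thick, 35 mm in front of the drawer's front panel and 40 mm below the cabinet's top; moves with the drawer; same axes as the cabinet
- drawer_floor (a point): middle of the front edge of the drawer's inner floor, at the front panel's foot (top side, 40 mm above the bench); cabinet's axes; moves with the drawer. Floor y -175..175, x 0 to 250 mm; front panel 105 mm high, side walls 50 mm high; headroom inside the cabinet 107 mm. Fully out, x = 0 to 200 is open from above, the rest lies under the cabinet's top
- cap_tray: white plastic cap tray, fixed to the bench, 108 mm (its x) by 168 mm (its y), walls 12 mm high, split by one wall into two pockets side by side along y. Origin: centre of underside
- pocket_left (a point): centre of the floor of the cap tray's +y pocket: 100 mm (x) by 78 mm (y), floor 4 mm above the bench, walls rise 8 mm above the floor; axes of the tray
- pocket_right (a point): centre of the floor of the cap tray's -y pocket, same size
- jar: bystander: small closed jar, 54 mm diameter, 75 mm high, among the optics. Origin: centre of underside
- wash_bottle: bystander: white bottle 68 mm diameter, 170 mm high. Origin: centre of underside
- dish: bystander: clear plate, 80 mm diameter, 22 mm high. Origin: centre of underside
- tweezers: bystander: steel tweezers, 120 mm long along x, lying flat. Origin: middle
- driver: bystander: screwdriver lying along its x
- wafer_box: bystander: white flat box 134 x 134 x 43 mm. Origin: centre of underside
- beaker: bystander: glass beaker, 70 mm diameter, 90 mm high. Origin: centre of underside

How it is judged (in metres and radians):
On the way, in this order (a step that is already met when the one before it is completed fails the run):
1. the drawer is pulled well out (value of joint drawer above 0.12 m), for 0.2 s.
2. every lens and objective present stands on the floor of the drawer, still pulled out, the lenses without caps (x of lens1 in the frame of drawer_floor between 0 and 0.25 m and y of lens1 in the frame of drawer_floor between -0.175 and 0.175 m and z of lens1 in the frame of drawer_floor between -0.004 and 0.012 m and angle between each of lens1, lens2, objective1, objective2, objective3's own z axis and vertical below 0.15 rad and linear speed of each of lens1, lens2, objective1, objective2, objective3 below 0.03 m/s and x of lens2 in the frame of drawer_floor between 0 and 0.25 m and y of lens2 in the frame of drawer_floor between -0.175 and 0.175 m and z of lens2 in the frame of drawer_floor between -0.004 and 0.012 m and x of objective1 in the frame of drawer_floor between 0 and 0.25 m and y of objective1 in the frame of drawer_floor between -0.175 and 0.175 m and z of objective1 in the frame of drawer_floor between -0.004 and 0.012 m and x of objective2 in the frame of drawer_floor between 0 and 0.25 m and y of objective2 in the frame of drawer_floor between -0.175 and 0.175 m and z of objective2 in the frame of drawer_floor between -0.004 and 0.012 m and x of objective3 in the frame of drawer_floor between 0 and 0.25 m and y of objective3 in the frame of drawer_floor between -0.175 and 0.175 m and z of objective3 in the frame of drawer_floor between -0.004 and 0.012 m and distance between cap1 and lens1 above 0.1 m and distance between cap2 and lens2 above 0.1 m and value of joint drawer above 0.03 m), for 0.2 s.
At the end, for the whole second after the job is handed in: The drawer is shut to within 10 mm; every lens and objective present stands upright (within 0.15 rad) on the drawer's floor, at rest; both caps lie flat (within 0.15 rad, either way up) at rest in the cap tray, one in each pocket (x of lens1 in the frame of drawer_floor between 0 and 0.25 m and y of lens1 in the frame of drawer_floor between -0.175 and 0.175 m and z of lens1 in the frame of drawer_floor between -0.004 and 0.012 m and angle between each of lens1, lens2, objective1, objective2, objective3's own z axis and vertical below 0.15 rad and linear speed of each of lens1, lens2, objective1, objective2, objective3, cap1, cap2 below 0.03 m/s and x of lens2 in the frame of drawer_floor between 0 and 0.25 m and y of lens2 in the frame of drawer_floor between -0.175 and 0.175 m and z of lens2 in the frame of drawer_floor between -0.004 and 0.012 m and x of objective1 in the frame of drawer_floor between 0 and 0.25 m and y of objective1 in the frame of drawer_floor between -0.175 and 0.175 m and z of objective1 in the frame of drawer_floor between -0.004 and 0.012 m and x of objective2 in the frame of drawer_floor between 0 and 0.25 m and y of objective2 in the frame of drawer_floor between -0.175 and 0.175 m and z of objective2 in the frame of drawer_floor between -0.004 and 0.012 m and x of objective3 in the frame of drawer_floor between 0 and 0.25 m and y of objective3 in the frame of drawer_floor between -0.175 and 0.175 m and z of objective3 in the frame of drawer_floor between -0.004 and 0.012 m and ((x of cap1 in the frame of pocket_left between -0.05 and 0.05 m and y of cap1 in the frame of pocket_left between -0.039 and 0.039 m and z of cap1 in the frame of pocket_left between -0.004 and 0.03 m) or (x of cap1 in the frame of pocket_right between -0.05 and 0.05 m and y of cap1 in the frame of pocket_right between -0.039 and 0.039 m and z of cap1 in the frame of pocket_right between -0.004 and 0.03 m)) and (angle between cap1's own z axis and vertical below 0.15 rad or angle between cap1's own z axis and vertical above 2.99 rad) and ((x of cap2 in the frame of pocket_left between -0.05 and 0.05 m and y of cap2 in the frame of pocket_left between -0.039 and 0.039 m and z of cap2 in the frame of pocket_left between -0.004 and 0.03 m) or (x of cap2 in the frame of pocket_right between -0.05 and 0.05 m and y of cap2 in the frame of pocket_right between -0.039 and 0.039 m and z of cap2 in the frame of pocket_right between -0.004 and 0.03 m)) and (angle between cap2's own z axis and vertical below 0.15 rad or angle between cap2's own z axis and vertical above 2.99 rad) and horizontal distance between cap1 and cap2 above 0.05 m and value of joint drawer below 0.01 m); the robot touches nothing.
It fails at once if a bystander (jar, bottle, dish, tweezers, screwdriver, wafer box, beaker) is displaced by more than 50 mm (distance of any of jar, wash_bottle, dish, tweezers, driver, wafer_box, beaker from where it was at the start of the episode above 0.05 m).
Of objective1, objective2, objective3 only 1 to 3 are there at a start; the rules pass over those that are not, and their reading is None.
At some moment in a run one of lens1, lens2, objective1, objective2, objective3 may be knocked a few centimetres aside while the robot is not near it.
It also fails if it takes over 210 s, if anything falls off the work surface, if the arm or the gripper's body presses on something with over 40 N, if the wrist force passes 120 N, or if a joint passes its speed limit or range.

## Robot

A 6-joint arm with a two-finger parallel gripper is mounted at the origin on the work surface. World frame = base frame: x ahead of the robot, y to its left, z up, the work surface at z = 0. Lengths are in mm, angles in rad, forces in N, time in s.
With the tool pointing down it reaches from about 350 to 775 mm from the base axis. Payload 7.3 kg.
Tool frame: the origin (TCP) lies at the very end of the fingers, on their centre line; the grasp point (between the pads) lies 19 mm behind it; z points along the fingers, y is the line along which they close (so a half turn about z gives the same grasp; the last joint's range is limited). The gripper opens to 92 mm and grips with 3 to 60 N. Pads are 19 mm wide; open, the fingers measure 130 mm over their backs; the gripper's body (75 mm by 190 mm) begins 47 mm behind the grasp point.
Start: joints at [-1.269, 0.342, 1.524, -0, 1.275, -0.146], TCP at [227.34, -473.245, 226.741] pointing down, gripper open.
Joint ranges: [-2.53, 2.53], [-0.77, 2.02], [0.04, 2.7], [-1, 4.14], [0.28, 2.66], [-3.11, 3.11]. Speed limits (rad/s): [2.57, 2.57, 3.14, 3.14, 3.14, 3.14].

## Interface

Orientations are given as [roll, pitch, yaw] about the fixed x, y, z axes, in that order (R = Rz(yaw) Ry(pitch) Rx(roll)).
In Python, from plant import get_obs, optics, ticket, finder gives the robot as it stands.
- The arm moves only by the tool send_rows, never from a script. Its arguments are lists of equal length, an entry for each row: "offset": the shift along the tool's x, y, z scaled (see below), a list of three; "delta_rot": the turn, a rotation vector about the tool's x, y, z scaled (see below), a list of three. In form: {"offset": [[dx, dy, dz], ...], "delta_rot": [[rx, ry, rz], ...]}. A call has 1 to 8 rows; each row is the pose to reach, as a shift and turn from the pose commanded when the call began, along the tool's axes at that moment, turning the shorter way round; what a row does not reach only later rows make up. The controller multiplies each number of a shift by 120 mm and each number of a turn by 360 degrees. A row lasts 1/8 s, in which the tool goes at most 62.5 mm and 10.7 degrees, less where a joint would pass 70% of its speed; a pose out of reach is approached as far as the arm can. A call with a number of a shift or a turn outside -1 to 1 is refused whole. A call with a gripper value outside its range is refused whole. "grip" is the opening, from 0 (shut) to 1 (fully open), set as the call begins (left out, the last holds). The fingers move at their own pace and stop on an object; the grip force is fixed at half the most. Time passes only in rows, so rows that repeat a pose let the fingers close. It gives the time, the measured TCP pose, the force, the opening and the grip force at its end, in the units of the state.
- get_obs(): the state, without advancing time (a new reading comes with each control period).
- optics.capture(name): name is "side" or "top" or "wrist"; returns the picture (480x640x3 uint8, red, green, blue); there is no depth.
- optics.get_calibration(name): a dict with "fx", "fy", "cx", "cy" (pixels), "world_from_camera" (4x4, takes a point from camera to world coordinates). Camera axes: x right, y down, z forward; pixel columns grow to the right and rows downward; lengths in mm; the calibration is good to about 2 mm. A picture is of the moment at which its call begins: read the wrist's pose just before it. get_calibration takes no time and is no camera call; for the wrist camera it gives the pose at the moment of the call.
- ticket.close_job(): hands the job in; it is judged then, once.
Trained networks look in the newest picture that a camera, given by its name, has taken for a name from the list of things; names that differ only in an ending like _2 or _b are one class to them, and where a whole thing is asked for, a point or a joint stands for the part that bears it (a point fixed in the world has none). Each returns a list of dicts, best first, with "confidence" (0 to 1); they miss things now and then, are a little off and sometimes report something else, mostly with a low value. They report only what shows in the picture. A call takes as long as a camera call.
- finder.boxes_of(target, camera): "box" ([left, top, right, bottom] in pixels, round what is visible of it).
- finder.silhouettes(target, camera): "region" (480x640 bool, what is visible of it) and "box" ([left, top, right, bottom] in pixels, round what is visible of it).
- finder.pinpoint(target, camera): "uv" ([column, row] in pixels: a listed point, or the origin of a listed thing).
The state is a dict: "time": time; "joint_positions": joint angles; "dq": joint speeds; "tau": joint torques, N m; "tool_pos": TCP position; "tcp_rot": TCP orientation; "contact_force": force on the tool from outside, world axes, zero at the start; "moment": the same for the moment, N m; "grip_width": finger opening in mm; "finger_force": force on a finger pad.
Only numpy, scipy, OpenCV 4.12 (cv2) and the standard library are available. Lean on these libraries where they do the work, as an engineer would, in place of code of your own. Each camera call takes 0.05 s, during which the arm holds its last target. There are 200 camera calls.

## Working session

There is one attempt and no reset: what is moved stays moved. The work goes in short steps, Python scripts to look and compute and a tool call to move; the robot and the scene stay as the last step left them, time stands still between calls to the robot, and variables do not carry over. Pictures are saved under pics/ and viewed, at most 14 in all, crops included, and the job is handed in when it is done.

Besides the shell and the picture viewer there is one more tool, called after "Request:" as a command line: name --argument value ..., lists and objects as JSON in quotes. send_rows: Moves the arm, as the interface text tells. Its arguments: {"type":"object","properties":{"offset":{"type":"array"},"delta_rot":{"type":"array"},"grip":{"type":"number"}},"required":["offset","delta_rot"]}

```bash
ls; mkdir -p pics; cat > a.py <<'E'
import numpy as np, cv2
from plant import get_obs, optics, ticket, finder
def ray(cam,uv,z):
    c=optics.get_calibration(cam);T=np.array(c["world_from_camera"])
    d=T[:3,:3]@np.array([(uv[0]-c["cx"])/c["fx"],(uv[1]-c["cy"])/c["fy"],1]);o=T[:3,3]
    return o+d*(z-o[2])/d[2]
def snap(cam,f=None):
    im=optics.capture(cam)
    if f: cv2.imwrite(f"pics/{f}.png",cv2.cvtColor(im,cv2.COLOR_RGB2BGR))
    return im
E
python3 - <<'E'
from a import *
o=get_obs();print(o)
for c in("top","side"):
    snap(c,c+"0");k=optics.get_calibration(c);print(c,np.round(k["world_from_camera"],2).tolist(),k["fx"])
    for n in["lens1","cap1","objective1","cabinet","drawer_handle","drawer_floor","cap_tray","pocket_left","pocket_right","jar","wash_bottle","dish","tweezers","driver","wafer_box","beaker"]:
        z=0
        if n=="cap1":z=69
        if n=="drawer_handle":z=120
        if n=="drawer_floor":z=40
        for r in finder.pinpoint(n,c): print(c,n,np.round(r["confidence"],2),np.round(r["uv"]),np.round(ray(c,r["uv"],z)[:2]))
E
```

```text
pics
{'time': 0.0, 'joint_positions': array([-1.26900685e+00,  3.42755804e-01,  1.52502113e+00, -1.61983088e-05,
        1.27542651e+00, -1.45982161e-01]), 'dq': array([ 0.00025349,  0.00147462,  0.00070079,  0.000411  , -0.00092393,
        0.00087043]), 'tau': array([ 2.22362396e-03, -4.31226969e+01, -2.44228542e+01,  7.18719140e-02,
        5.58946654e-02, -1.39408307e-04]), 'tool_pos': array([ 227.20108928, -472.82663567,  226.02637507]), 'tcp_rot': array([-3.13999675e+00, -2.18987419e-04,  4.47776191e-01]), 'contact_force': array([-0.19609142, -0.3721788 , -0.33666496]), 'moment': array([ 0.00830084, -0.01477719,  0.01901984]), 'finger_force': 0.0, 'grip_width': 91.80061157045027}
top [[0.01, -0.98, 0.18, 163.2], [-1.0, -0.01, 0.02, 8.05], [-0.02, -0.18, -0.98, 1828.34], [0.0, 0.0, 0.0, 1.0]] 590.6181666008587
top lens1 0.43 [440. 259.] [ 440. -336.]
top lens1 0.37 [361. 261.] [435. -88.]
top cap1 0.86 [360. 261.] [423. -81.]
top cap1 0.7 [360. 261.] [423. -84.]
top cap1 0.53 [442. 257.] [ 437. -327.]
top objective1 0.75 [399. 222.] [ 559. -210.]
top objective1 0.45 [363. 218.] 
[... 1467 characters left out ...]
0.79 [287. 206.] [ 670. -184.]
side cap_tray 0.7 [292. 197.] [ 670. -231.]
side pocket_left 0.73 [285. 217.] [ 658. -137.]
side pocket_right 0.78 [296. 197.] [ 656. -234.]
side pocket_right 0.71 [224. 424.] [560. 521.]
side pocket_right 0.24 [381. 380.] [266. 323.]
side jar 0.62 [363. 222.] [ 432. -185.]
side jar 0.4 [335. 155.] [ 601. -490.]
side wash_bottle 0.56 [381. 160.] [ 446. -511.]
side wash_bottle 0.52 [327. 208.] [ 552. -216.]
side wash_bottle 0.41 [357. 244.] [425. -89.]
side dish 0.83 [330. 156.] [ 618. -481.]
side tweezers 0.74 [404. 216.] [ 320. -248.]
side wafer_box 0.92 [296. 471.] [384. 570.]
side beaker 0.71 [380. 158.] [ 453. -524.]
side beaker 0.57 [226. 423.] [556. 517.]
```

```bash
python3 - <<'E'
import cv2
t=cv2.imread("pics/top0.png")[160:320,130:530];cv2.imwrite("pics/t1.png",cv2.resize(t,(800,320),interpolation=cv2.INTER_CUBIC))
t=cv2.imread("pics/side0.png")[140:440,200:420];cv2.imwrite("pics/s1.png",cv2.resize(t,(440,600),interpolation=cv2.INTER_CUBIC))
E
```

```text
(no output)
```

View pics/t1.png

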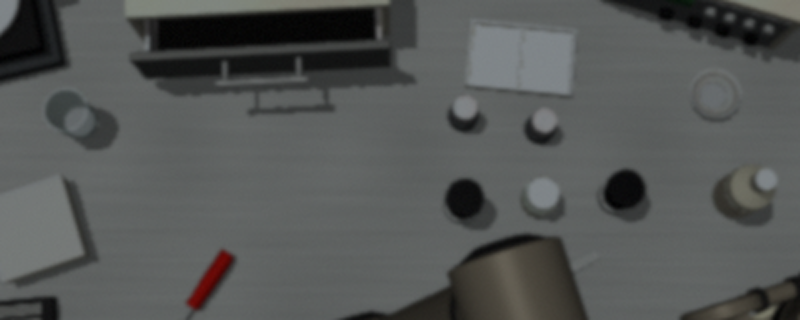

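View pics/s1.png

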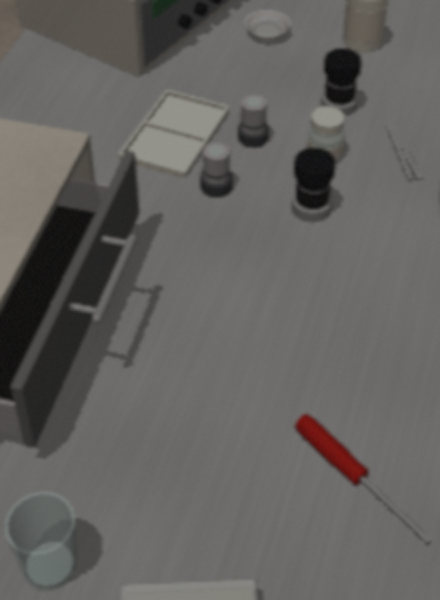

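The top view shows two black capped lenses at crop (465,198) and (625,190). The jar sits between them at (543,195), with two objectives at (465,110) and (543,122) and the tray at (520,55). The drawer is slightly open, with its handle at (262,80). The side view agrees, and I see no third objective.

Request:
send_rows --offset '[[0, 0, -0.2], [0, 0, -0.4], [0, 0, -0.6], [0, 0, -0.6], [0, 0, -0.6], [0, 0, -0.6], [0, 0, -0.6], [0, 0, -0.6]]' --delta_rot '[[0, 0, -0.03], [0, 0, -0.06], [0, 0, -0.09], [0, 0, -0.12], [0, 0, -0.15], [0, 0, -0.179], [0, 0, -0.179], [0, 0, -0.179]]' --grip 0.3

```text
time: 2.7
tool_pos: [227.3, -473.2, 298.7]
tcp_rot: [3.142, 0.0, 1.569]
contact_force: [0.7, -0.1, -0.9]
grip_width: 27.7
finger_force: 0.0
```

Request:
send_rows --offset '[[0.5, 0.2, 0], [1, 0.4, 0], [1, 0.4, 0]]' --delta_rot '[[0, 0, 0], [0, 0, 0], [0, 0, 0]]'

```text
time: 3.08
tool_pos: [276.1, -350.2, 299.3]
tcp_rot: [3.141, -0.0, 1.573]
contact_force: [-0.6, 0.5, 0.8]
grip_width: 27.3
finger_force: 0.0
```

Request:
send_rows --offset '[[0.5, 0.2, 0], [1, 0.4, 0], [1, 0.4, 0]]' --delta_rot '[[0, 0, 0], [0, 0, 0], [0, 0, 0]]'

```text
time: 3.45
tool_pos: [323.9, -230.8, 299.1]
tcp_rot: [3.141, 0.0, 1.575]
contact_force: [-0.6, -1.6, 0.2]
grip_width: 27.4
finger_force: 0.0
```

Request:
send_rows --offset '[[0.5, 0.2, 0], [1, 0.4, 0], [1, 0.4, 0]]' --delta_rot '[[0, 0, 0], [0, 0, 0], [0, 0, 0]]'

```text
time: 3.82
tool_pos: [371.9, -111.0, 298.9]
tcp_rot: [3.141, 0.0, 1.576]
contact_force: [1.0, -0.2, 0.6]
grip_width: 27.5
finger_force: 0.0
```

Request:
send_rows --offset '[[0.5, 0.2, 0], [1, 0.4, 0], [1, 0.4, 0]]' --delta_rot '[[0, 0, 0], [0, 0, 0], [0, 0, 0]]'

```text
time: 4.2
tool_pos: [419.8, 8.5, 298.5]
tcp_rot: [3.141, 0.0, 1.575]
contact_force: [0.3, -0.6, -0.9]
grip_width: 27.5
finger_force: 0.0
```

Request:
send_rows --offset '[[0.5, 0.2, 0], [1, 0.4, 0], [1, 0.4, 0]]' --delta_rot '[[0, 0, 0], [0, 0, 0], [0, 0, 0]]'

```text
time: 4.58
tool_pos: [467.9, 127.8, 298.0]
tcp_rot: [-3.141, 0.0, 1.573]
contact_force: [-0.0, -0.1, 0.5]
grip_width: 27.1
finger_force: 0.0
```

Request:
send_rows --offset '[[0.4, 0.15, 0], [0.72, 0.28, 0], [0.72, 0.28, 0]]' --delta_rot '[[0, 0, 0], [0, 0, 0], [0, 0, 0]]'

```text
time: 4.95
tool_pos: [501.1, 212.7, 297.8]
tcp_rot: [-3.141, 0.001, 1.572]
contact_force: [-0.0, -0.4, -1.1]
grip_width: 27.6
finger_force: 0.0
```

```bash
python3 - <<'E'
from a import *
o=get_obs();print(o["time"],o["tool_pos"],o["tcp_rot"],o["joint_positions"],o["grip_width"])
snap("wrist","w1")
print(np.round(optics.get_calibration("wrist")["world_from_camera"],2))
for n,z in(("drawer_handle",120),("drawer_floor",40),("cabinet",0)):
    for r in finder.pinpoint(n,"wrist"): print(n,r,ray("wrist",r["uv"],z))
E
```

```text
4.95 [501.13445897 212.69295748 297.81886311] [-3.14087317e+00  1.06132506e-03  1.57173415e+00] [ 2.61075643e-01  3.35154689e-01  1.33797616e+00 -8.44893094e-04
  1.46943010e+00  2.60224110e-01] 27.608631089446845
[[ 1.0000e+00 -0.0000e+00 -0.0000e+00  5.0120e+02]
 [-0.0000e+00 -9.5000e-01 -3.0000e-01  2.9426e+02]
 [-0.0000e+00  3.0000e-01 -9.5000e-01  4.5536e+02]
 [ 0.0000e+00  0.0000e+00  0.0000e+00  1.0000e+00]]
drawer_handle {'uv': [413.6, 219.7], 'confidence': 0.95} [596.34684185 210.74087162 120.        ]
drawer_handle {'uv': [272.2, 386.3], 'confidence': 0.64} [448.13831516  11.65368038 120.        ]
drawer_floor {'uv': [437.0, 195.8], 'confidence': 0.84} [644.81217211 220.34681741  40.        ]
```

View pics/w1.png

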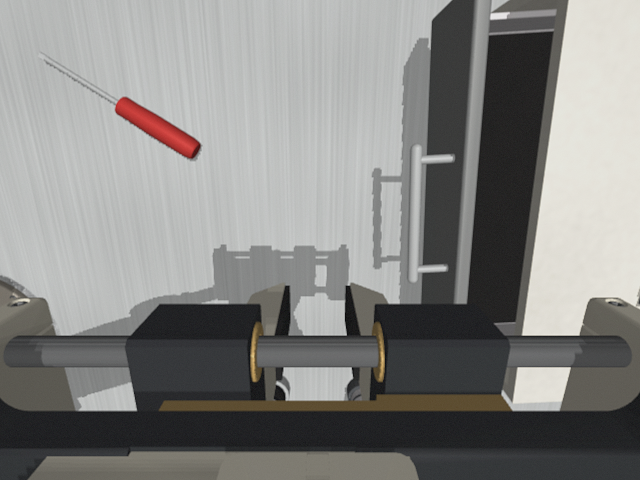

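The wrist view shows the handle bar between (417,148) and (413,280), so the cabinet is turned by about -0.03 rad. I'll descend on it with the fingers closing along x.

Request:
send_rows --offset '[[0, 0.4, 0], [0, 0.8, 0], [0, 0.8, 0.3], [0, 0.8, 0.6], [0, 0.8, 0.9], [0, 0.8, 0.9]]' --delta_rot '[[0, 0, 0.005], [0, 0, 0.005], [0, 0, 0.005], [0, 0, 0.005], [0, 0, 0.005], [0, 0, 0.005]]' --grip 0.27

```text
time: 5.9
tool_pos: [594.3, 211.8, 188.3]
tcp_rot: [-3.136, 0.002, 1.539]
contact_force: [-0.0, 0.3, 0.1]
grip_width: 24.7
finger_force: 0.0
```

Request:
send_rows --offset '[[0, 0, 0.15], [0, 0, 0.3], [0, 0, 0.45], [0, 0, 0.6], [0, 0, 0.74], [0, 0, 0.74]]' --delta_rot '[[0, 0, 0], [0, 0, 0], [0, 0, 0], [0, 0, 0], [0, 0, 0], [0, 0, 0]]'

```text
time: 6.65
tool_pos: [595.6, 213.2, 101.7]
tcp_rot: [-3.141, 0.0, 1.54]
contact_force: [-0.2, 0.3, -0.4]
grip_width: 24.6
finger_force: 0.0
```

Request:
send_rows --offset '[[0, 0, 0], [0, 0, 0], [0, 0, 0], [0, 0, 0]]' --delta_rot '[[0, 0, 0], [0, 0, 0], [0, 0, 0], [0, 0, 0]]' --grip 0

```text
time: 7.15
tool_pos: [596.6, 213.8, 103.0]
tcp_rot: [3.139, -0.0, 1.541]
contact_force: [1.6, -1.8, 5.5]
grip_width: 10.2
finger_force: 29.7
```

Request:
send_rows --offset '[[0, -0.12, 0], [0, -0.3, 0], [0, -0.48, 0], [0, -0.66, 0], [0, -0.83, 0], [0, -1, 0], [0, -1, 0]]' --delta_rot '[[0, 0, 0], [0, 0, 0], [0, 0, 0], [0, 0, 0], [0, 0, 0], [0, 0, 0], [0, 0, 0]]'

```text
time: 8.02
tool_pos: [474.5, 209.5, 102.6]
tcp_rot: [-3.139, 0.014, 1.543]
contact_force: [-1.0, -36.9, 13.7]
grip_width: 10.0
finger_force: 30.3
```

Request:
send_rows --offset '[[0, -0.06, 0], [0, -0.12, 0], [0, -0.18, 0], [0, -0.18, 0]]' --delta_rot '[[0, 0, 0], [0, 0, 0], [0, 0, 0], [0, 0, 0]]'

```text
time: 8.52
tool_pos: [454.1, 210.6, 102.3]
tcp_rot: [-3.14, 0.013, 1.543]
contact_force: [2.1, -38.6, 13.1]
grip_width: 10.4
finger_force: 29.8
```

Request:
send_rows --offset '[[0, 0, 0], [0, 0, 0], [0, 0, 0]]' --delta_rot '[[0, 0, 0], [0, 0, 0], [0, 0, 0]]' --grip 0.27

```text
time: 8.9
tool_pos: [454.0, 218.4, 101.7]
tcp_rot: [-3.141, -0.0, 1.541]
contact_force: [-0.0, -0.0, 0.1]
grip_width: 24.4
finger_force: 0.0
```

Request:
send_rows --offset '[[0, 0, -0.2], [0, 0, -0.4], [0, 0, -0.7], [0, 0, -1], [0, 0, -1]]' --delta_rot '[[0, 0, 0], [0, 0, 0], [0, 0, 0], [0, 0, 0], [0, 0, 0]]'

```text
time: 9.52
tool_pos: [455.4, 219.0, 224.4]
tcp_rot: [3.136, -0.002, 1.542]
contact_force: [0.5, 0.5, -0.4]
grip_width: 24.8
finger_force: 0.0
```

Request:
send_rows --offset '[[0, 0, -0.4], [0, 0, -0.8], [0, 0, -0.8]]' --delta_rot '[[0, 0, 0], [0, 0, 0], [0, 0, 0]]'

```text
time: 9.9
tool_pos: [455.3, 218.8, 320.4]
tcp_rot: [3.136, -0.002, 1.542]
contact_force: [0.0, 0.1, -1.3]
grip_width: 24.4
finger_force: 0.0
```

```bash
python3 - <<'E'
from a import *
o=get_obs();print(o["time"],o["tool_pos"],o["tcp_rot"])
snap("wrist","w2");snap("top","top2");snap("side","side2")
for c in("wrist","top","side"):
  for n,z in(("drawer_handle",120),("drawer_floor",40),("cabinet",0)):
    for r in finder.pinpoint(n,c)[:1]: print(c,n,r,ray(c,r["uv"],z))
E
```

```text
9.9 [455.31130751 218.794385   320.43192978] [ 3.13601028e+00 -2.03624613e-03  1.54179113e+00]
wrist drawer_handle {'uv': [317.3, 226.6], 'confidence': 0.89} [453.13183884 205.83916035 120.        ]
wrist drawer_floor {'uv': [353.0, 204.5], 'confidence': 0.73} [498.30792555 211.86392103  40.        ]
wrist cabinet {'uv': [488.6, 191.0], 'confidence': 0.75} [686.98522376 216.76282486   0.        ]
top drawer_handle {'uv': [263.5, 246.6], 'confidence': 0.6} [455.92505632 203.34832788 120.        ]
top drawer_floor {'uv': [263.2, 237.6], 'confidence': 0.7} [497.8051506  214.21037064  40.        ]
top cabinet {'uv': [264.7, 182.2], 'confidence': 0.95} [686.29488037 219.07994403   0.        ]
side drawer_handle {'uv': [316.2, 285.5], 'confidence': 0.72} [458.27998773 196.94537525 120.        ]
side drawer_floor {'uv': [295.3, 306.1], 'confidence': 0.94} [507.59833916 208.05262047  40.        ]
side cabinet {'uv': [222.2, 299.8], 'confidence': 0.94} [703.14792421 213.03470599   0.        ]
```

View pics/w2.png

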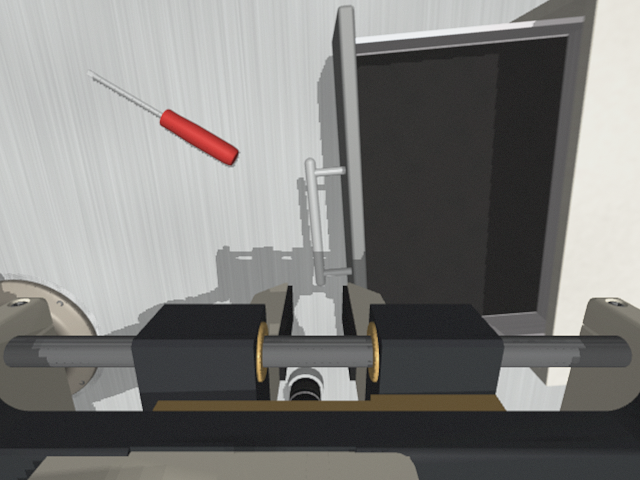

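```bash
python3 - <<'E'
from a import *
a=ray("wrist",(310,162),120);b=ray("wrist",(320,281),120);print(a,b,np.arctan2(-(a-b)[0],(a-b)[1]))
a=ray("wrist",(583,17),40+50);b=ray("wrist",(356,40),90);print(a,b,np.arctan2((a-b)[1],(a-b)[0]))
a=ray("wrist",(340,8),145);b=ray("wrist",(365,315),145);print("panel outer",a,b,np.arctan2(-(a-b)[0],(a-b)[1]))
for u in((356,55),(540,40),(540,312)):print(ray("wrist",u,40))
print(ray("wrist",(305,385),75))
E
```

```text
[449.26781269 272.39891215 120.        ] [455.58367398 143.16821555 120.        ] 0.048833907661749304
[716.68822335 398.49939848  90.        ] [498.01675095 385.55810617  90.        ] 0.05911249017926611
panel outer [478.99484702 397.07823508 145.        ] [502.45932034 113.43701882 145.        ] 0.082537951975996
[503.361442  381.7126253  40.       ]
[707.1486997  390.36044719  40.        ]
[761.57090417  51.13923343  40.        ]
[430.20542959 -32.44163306  75.        ]
```

The wrist view shows the drawer almost fully out, with the bar from (310,162) to (320,281) and a cabinet yaw of about +0.05. Next I look at the optics.

Request:
send_rows --offset '[[-0.5, -0.1, 0], [-1, -0.2, 0], [-1, -0.2, 0]]' --delta_rot '[[0, 0, 0], [0, 0, 0], [0, 0, 0]]' --grip 0.9

```text
time: 10.88
tool_pos: [426.1, 95.8, 318.2]
tcp_rot: [3.141, 0.001, 1.536]
contact_force: [0.2, 0.7, 0.6]
grip_width: 49.9
finger_force: 0.0
```

Request:
send_rows --offset '[[-0.5, -0.1, 0], [-1, -0.2, 0], [-1, -0.2, 0]]' --delta_rot '[[0, 0, 0], [0, 0, 0], [0, 0, 0]]'

```text
time: 11.25
tool_pos: [398.9, -23.2, 318.1]
tcp_rot: [3.141, 0.001, 1.535]
contact_force: [-1.0, 0.4, 0.4]
grip_width: 79.6
finger_force: 0.0
```

Request:
send_rows --offset '[[-0.2, 0, 0], [-0.4, 0, 0], [-0.6, 0, 0], [-0.8, 0, 0], [-1, 0, 0], [-1, 0, 0], [-1, 0, 0], [-1, 0, 0]]' --delta_rot '[[0, 0, 0.029], [0, 0, 0.058], [0, 0, 0.087], [0, 0, 0.116], [0, 0, 0.145], [0, 0, 0.174], [0, 0, 0.203], [0, 0, 0.232]]'

```text
time: 12.25
tool_pos: [396.5, -139.1, 317.9]
tcp_rot: [-3.141, -0.001, 0.079]
contact_force: [-0.1, -0.5, -0.2]
grip_width: 82.5
finger_force: 0.0
```

Request:
send_rows --offset '[[0, 0.2, 0], [-0.05, 0.52, 0], [-0.05, 0.52, 0], [-0.05, 0.52, 0]]' --delta_rot '[[0, 0, 0.0133], [0, 0, 0.0133], [0, 0, 0.0133], [0, 0, 0.0133]]'

```text
time: 12.75
tool_pos: [395.4, -201.9, 317.8]
tcp_rot: [-3.141, -0.0, 0.001]
contact_force: [-0.1, 0.2, 0.1]
grip_width: 82.8
finger_force: 0.0
```

```bash
cat >> a.py <<'E'
def look(cams,items,best=4):
    o=get_obs();print(round(o["time"],2),np.round(o["tool_pos"],1),np.round(o["tcp_rot"],3))
    for c in cams:
        optics.capture(c)
        for n,z in items:
            for r in finder.pinpoint(n,c)[:best]: print(c,n,round(r["confidence"],2),np.round(r["uv"]),np.round(ray(c,r["uv"],z)[:2],1))
E
python3 - <<'E'
from a import *
snap("wrist","w3")
look(["wrist"],[("lens1",0),("cap1",69),("objective1",0),("pocket_left",4),("pocket_right",4),("jar",0)])
E
```

```text
12.8 [ 395.3 -201.8  317.9] [-3.141e+00 -0.000e+00  1.000e-03]
wrist lens1 0.9 [411. 156.] [ 447.9 -326.1]
wrist lens1 0.71 [234. 169.] [430.2 -89.1]
wrist cap1 0.98 [427. 163.] [ 444.4 -327. ]
wrist cap1 0.94 [221. 177.] [428.3 -90.4]
wrist objective1 0.96 [228.  48.] [575.5 -92.7]
wrist objective1 0.77 [323.  72.] [ 548.8 -208.4]
wrist pocket_left 0.42 [410. 158.] [ 444.9 -324.4]
wrist pocket_right 0.5 [346. 244.] [ 325.8 -242.5]
wrist jar 0.8 [322. 164.] [ 436.6 -207.8]
```

View pics/w3.png

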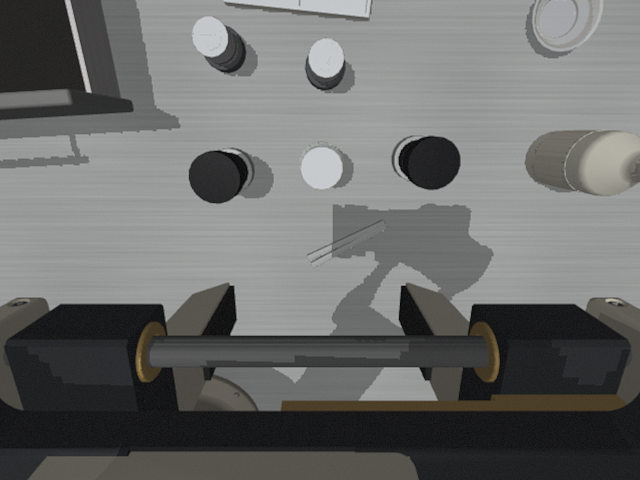

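The wrist view shows the cap tops at (217,176) and (429,162), the jar at (322,167), and the objective tops at (211,36) and (327,57). The drawer front is at the left.

```bash
python3 - <<'E'
from a import *
for u,z in(((217,176),91),((429,162),91),((211,36),70),((327,57),70)):print(ray("wrist",u,z))
ps=[ray("top",(130+x/2,160+y/2),12)[:2] for x,y in((470,20),(577,30),(573,96),(466,86))]
print(np.round(ps),np.mean(ps,0))
E
```

```text
[431.79111355 -92.40948522  91.        ]
[ 446.58225217 -322.66099564   91.        ]
[571.95924894 -92.64657004  70.        ]
[ 552.43321688 -212.26042211   70.        ]
[[ 725. -102.]
 [ 710. -272.]
 [ 602. -264.]
 [ 617.  -95.]] [ 663.2621308 -183.2303538]
```

Request:
send_rows --offset '[[0.15, -0.46, 0], [0.304, -0.92, 0], [0.304, -0.92, 0.4], [0.304, -0.92, 0.8], [0.304, -0.92, 1], [0.304, -0.92, 1]]' --delta_rot '[[0, 0, 0], [0, 0, 0], [0, 0, 0], [0, 0, 0], [0, 0, 0], [0, 0, 0]]' --grip 0.92

```text
time: 13.9
tool_pos: [430.3, -92.2, 196.7]
tcp_rot: [-3.14, 0.004, -0.0]
contact_force: [-0.1, -0.3, 0.1]
grip_width: 84.6
finger_force: 0.0
```

Request:
send_rows --offset '[[0, 0, 0.2], [0, 0, 0.4], [0, 0, 0.6], [0, 0, 0.8], [0, 0, 1], [0, 0, 1]]' --delta_rot '[[0, 0, 0], [0, 0, 0], [0, 0, 0], [0, 0, 0], [0, 0, 0], [0, 0, 0]]'

```text
time: 14.65
tool_pos: [431.3, -92.8, 78.0]
tcp_rot: [-3.141, 0.001, -0.0]
contact_force: [-0.3, 0.9, 0.5]
grip_width: 84.3
finger_force: 0.0
```

Request:
send_rows --offset '[[0, 0, 0], [0, 0, 0], [0, 0, 0], [0, 0, 0], [0, 0, 0]]' --delta_rot '[[0, 0, 0], [0, 0, 0], [0, 0, 0], [0, 0, 0], [0, 0, 0]]' --grip 0

```text
time: 15.28
tool_pos: [431.6, -92.2, 78.4]
tcp_rot: [-3.141, -0.001, -0.001]
contact_force: [-0.3, 5.3, 7.2]
grip_width: 56.4
finger_force: 30.1
```

Request:
send_rows --offset '[[0, 0, -0.1], [0, 0, -0.2], [0, 0, -0.4], [0, 0, -0.7], [0, 0, -1], [0, 0, -1]]' --delta_rot '[[0, 0, 0], [0, 0, 0], [0, 0, 0], [0, 0, 0], [0, 0, 0], [0, 0, 0]]'

```text
time: 16.02
tool_pos: [432.8, -93.6, 201.1]
tcp_rot: [3.138, -0.006, -0.0]
contact_force: [-0.3, 0.9, -1.0]
grip_width: 56.4
finger_force: 30.0
```

Request:
send_rows --offset '[[0.5, 0.1, 0], [1, 0.2, 0], [1, 0.2, 0]]' --delta_rot '[[0, 0, 0], [0, 0, 0], [0, 0, 0]]'

```text
time: 16.4
tool_pos: [553.7, -117.6, 195.5]
tcp_rot: [-3.141, 0.002, -0.0]
contact_force: [-1.0, -0.2, -0.4]
grip_width: 56.5
finger_force: 30.0
```

Request:
send_rows --offset '[[0.25, 0.16, 0], [0.49, 0.16, 0], [0.49, 0.16, 0], [0.49, 0.16, 0]]' --delta_rot '[[0, 0, 0], [0, 0, 0], [0, 0, 0], [0, 0, 0]]'

```text
time: 16.9
tool_pos: [608.7, -135.7, 197.4]
tcp_rot: [-3.141, 0.002, -0.0]
contact_force: [-0.0, 1.0, -0.4]
grip_width: 56.6
finger_force: 30.0
```

```bash
python3 - <<'E'
from a import *
snap("wrist","w4")
look(["wrist"],[("cap_tray",0),("pocket_left",4),("pocket_right",4)])
for r in finder.silhouettes("cap_tray","wrist")[:2]:
    m=r["region"].astype(np.uint8);print(r["confidence"],m.sum(),r["box"])
    c=max(cv2.findContours(m,0,2)[0],key=cv2.contourArea)
    q=cv2.boxPoints(cv2.minAreaRect(c));print(q.tolist(),[np.round(ray("wrist",p,12)[:2]).tolist() for p in q])
E
```

```text
16.95 [ 608.8 -135.7  197.8] [-3.141e+00  1.000e-03 -0.000e+00]
wrist cap_tray 0.78 [363. 157.] [ 667.7 -181. ]
wrist pocket_left 0.75 [321. 154.] [ 671.5 -138.5]
wrist pocket_right 0.61 [405. 164.] [ 661.7 -222.2]
0.86 20454 [275.8, 89.6, 465.2, 223.4]
[[269.19268798828125, 204.77491760253906], [280.61285400390625, 87.71833801269531], [464.42425537109375, 105.65116882324219], [453.00408935546875, 222.70774841308594]] [[623.0, -87.0], [731.0, -102.0], [715.0, -271.0], [604.0, -273.0]]
```

View pics/w4.png

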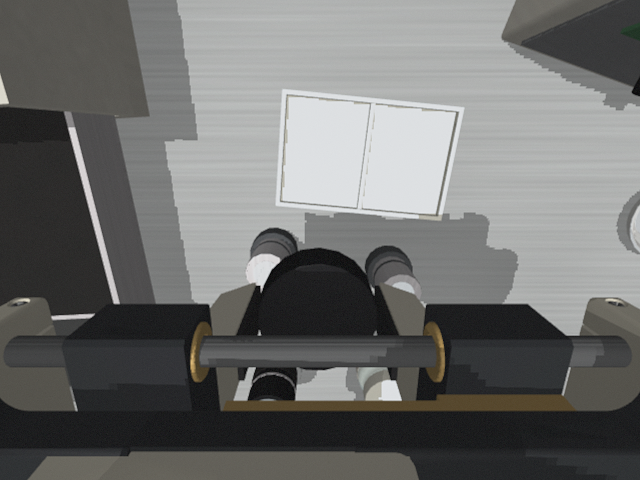

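The cap hangs level in the gripper, and the tray outline runs (285,90)-(463,107)-(440,218)-(277,205). Placing cap 1 in the left pocket.

Request:
send_rows --offset '[[0.25, 0, 0], [0.517, -0.01, 0.1], [0.517, -0.01, 0.4], [0.517, -0.01, 0.7], [0.517, -0.01, 1], [0.517, -0.01, 1]]' --delta_rot '[[0, 0, 0], [0, 0, 0], [0, 0, 0], [0, 0, 0], [0, 0, 0], [0, 0, 0]]'

```text
time: 17.95
tool_pos: [670.0, -134.2, 74.8]
tcp_rot: [-3.14, 0.006, -0.0]
contact_force: [0.4, -0.4, -0.3]
grip_width: 56.7
finger_force: 30.0
```

Request:
send_rows --offset '[[0, 0, 0.12], [0, 0, 0.24], [0, 0, 0.36], [0, 0, 0.46], [0, 0, 0.52], [0, 0, 0.52], [0, 0, 0.52]]' --delta_rot '[[0, 0, 0], [0, 0, 0], [0, 0, 0], [0, 0, 0], [0, 0, 0], [0, 0, 0], [0, 0, 0]]'

```text
time: 18.82
tool_pos: [672.5, -134.9, 16.0]
tcp_rot: [3.141, -0.001, -0.0]
contact_force: [0.4, -0.5, -1.2]
grip_width: 56.2
finger_force: 30.0
```

Request:
send_rows --offset '[[0, 0, 0], [0, 0, 0], [0, 0, 0]]' --delta_rot '[[0, 0, 0], [0, 0, 0], [0, 0, 0]]' --grip 0.74

```text
time: 19.2
tool_pos: [672.3, -134.8, 15.8]
tcp_rot: [3.141, -0.0, -0.0]
contact_force: [-0.3, -0.4, -0.6]
grip_width: 67.6
finger_force: 0.0
```

Request:
send_rows --offset '[[0, 0, -0.2], [0, 0, -0.6], [0, 0, -1], [0, 0, -1]]' --delta_rot '[[0, 0, 0], [0, 0, 0], [0, 0, 0], [0, 0, 0]]'

```text
time: 19.7
tool_pos: [674.6, -135.5, 141.0]
tcp_rot: [3.139, -0.009, -0.0]
contact_force: [0.1, -0.2, -0.3]
grip_width: 67.8
finger_force: 0.0
```

Request:
send_rows --offset '[[-0.3, 0.2, -0.5], [-0.8, 0.7, -1], [-1, 1, -1], [-1, 1, -1]]' --delta_rot '[[0, 0, 0], [0, 0, 0], [0, 0, 0], [0, 0, 0]]' --grip 0.92

```text
time: 20.2
tool_pos: [550.4, -256.9, 256.5]
tcp_rot: [3.14, -0.001, -0.002]
contact_force: [0.5, 0.4, -0.4]
grip_width: 84.4
finger_force: 0.0
```

Request:
send_rows --offset '[[-0.5, 0.25, 0], [-1, 0.57, 0], [-1, 0.57, 0], [-1, 0.57, 0]]' --delta_rot '[[0, 0, 0], [0, 0, 0], [0, 0, 0], [0, 0, 0]]'

```text
time: 20.7
tool_pos: [431.8, -323.3, 255.2]
tcp_rot: [-3.141, -0.0, -0.002]
contact_force: [0.1, -0.2, -0.6]
grip_width: 84.5
finger_force: 0.0
```

```bash
python3 - <<'E'
from a import *
look(["wrist"],[("lens1",0),("cap1",69),("objective1",0),("jar",0)])
for n,z in(("cap1",91),):
  for r in finder.silhouettes(n,"wrist")[:3]:
    (u,v),rad=cv2.minEnclosingCircle(np.argwhere(r["region"])[:,::-1].astype(np.float32)); print(r["confidence"],u,v,rad,ray("wrist",(u,v),z))
E
```

```text
20.7 [ 431.8 -323.3  255.2] [-3.141e+00 -0.000e+00 -2.000e-03]
wrist lens1 0.6 [124. 206.] [430.9 -88.9]
wrist cap1 0.88 [324. 204.] [ 447.2 -327.9]
wrist objective1 0.84 [101.  76.] [574.  -87.8]
wrist objective1 0.64 [213.  97.] [ 552.9 -206.3]
wrist jar 0.63 [224. 200.] [ 438.7 -209.1]
0.78 322.3839416503906 205.9107208251953 30.780908584594727 [ 449.46717813 -326.2552559    91.        ]
```

Request:
send_rows --offset '[[0.13, 0.022, 0.2], [0.13, 0.022, 0.5], [0.13, 0.022, 0.8], [0.13, 0.022, 1], [0.13, 0.022, 1]]' --delta_rot '[[0, 0, 0], [0, 0, 0], [0, 0, 0], [0, 0, 0], [0, 0, 0]]'

```text
time: 21.62
tool_pos: [447.3, -324.5, 133.7]
tcp_rot: [-3.139, 0.003, 0.001]
contact_force: [-1.0, -0.4, 0.9]
grip_width: 84.5
finger_force: 0.0
```

Request:
send_rows --offset '[[0, 0, 0.15], [0, 0, 0.3], [0, 0, 0.4], [0, 0, 0.485], [0, 0, 0.485]]' --delta_rot '[[0, 0, 0], [0, 0, 0], [0, 0, 0], [0, 0, 0], [0, 0, 0]]'

```text
time: 22.25
tool_pos: [447.6, -325.6, 77.1]
tcp_rot: [-3.141, 0.001, -0.0]
contact_force: [0.8, -0.2, 1.1]
grip_width: 84.6
finger_force: 0.0
```

Request:
send_rows --offset '[[0, 0, 0], [0, 0, 0], [0, 0, 0], [0, 0, 0], [0, 0, 0]]' --delta_rot '[[0, 0, 0], [0, 0, 0], [0, 0, 0], [0, 0, 0], [0, 0, 0]]' --grip 0

```text
time: 22.88
tool_pos: [447.9, -326.3, 77.7]
tcp_rot: [3.14, -0.001, -0.0]
contact_force: [0.9, -1.2, 1.8]
grip_width: 56.3
finger_force: 30.0
```

Request:
send_rows --offset '[[0, 0, -0.1], [0, 0, -0.2], [0, 0, -0.4], [0, 0, -0.7], [0, 0, -1], [0, 0, -1]]' --delta_rot '[[0, 0, 0], [0, 0, 0], [0, 0, 0], [0, 0, 0], [0, 0, 0], [0, 0, 0]]'

```text
time: 23.62
tool_pos: [448.9, -326.7, 201.2]
tcp_rot: [3.137, -0.005, 0.0]
contact_force: [0.6, 0.5, -1.1]
grip_width: 56.2
finger_force: 30.0
```

Request:
send_rows --offset '[[0.5, -0.2, 0], [1, -0.4, 0], [1, -0.4, 0]]' --delta_rot '[[0, 0, 0], [0, 0, 0], [0, 0, 0]]'

```text
time: 24.0
tool_pos: [570.2, -275.1, 196.0]
tcp_rot: [-3.14, 0.001, 0.004]
contact_force: [-0.5, -0.4, -0.6]
grip_width: 56.2
finger_force: 30.0
```

Request:
send_rows --offset '[[0.5, -0.3, 0], [0.795, -0.408, 0.2], [0.795, -0.408, 0.6], [0.795, -0.408, 1], [0.795, -0.408, 1]]' --delta_rot '[[0, 0, 0], [0, 0, 0], [0, 0, 0], [0, 0, 0], [0, 0, 0]]'

```text
time: 24.62
tool_pos: [659.6, -227.7, 72.4]
tcp_rot: [-3.137, 0.01, -0.0]
contact_force: [-0.2, 0.2, -0.4]
grip_width: 56.1
finger_force: 30.0
```

Request:
send_rows --offset '[[0, 0, 0.12], [0, 0, 0.24], [0, 0, 0.36], [0, 0, 0.46], [0, 0, 0.53], [0, 0, 0.53], [0, 0, 0.53]]' --delta_rot '[[0, 0, 0], [0, 0, 0], [0, 0, 0], [0, 0, 0], [0, 0, 0], [0, 0, 0], [0, 0, 0]]'

```text
time: 25.5
tool_pos: [663.3, -228.9, 13.9]
tcp_rot: [3.141, -0.0, -0.0]
contact_force: [0.4, -0.8, 0.4]
grip_width: 55.6
finger_force: 30.0
```

Request:
send_rows --offset '[[0, 0, 0], [0, 0, 0], [0, 0, 0]]' --delta_rot '[[0, 0, 0], [0, 0, 0], [0, 0, 0]]' --grip 0.74

```text
time: 25.88
tool_pos: [663.2, -228.9, 13.9]
tcp_rot: [3.141, -0.0, -0.0]
contact_force: [-0.0, 0.2, 0.5]
grip_width: 67.8
finger_force: 0.0
```

Request:
send_rows --offset '[[0, 0, -0.2], [0, 0, -0.6], [0, 0, -1], [0, 0, -1]]' --delta_rot '[[0, 0, 0], [0, 0, 0], [0, 0, 0], [0, 0, 0]]'

```text
time: 26.38
tool_pos: [665.5, -229.9, 139.3]
tcp_rot: [3.137, -0.009, -0.0]
contact_force: [0.5, -0.0, 0.3]
grip_width: 68.1
finger_force: 0.0
```

Request:
send_rows --offset '[[-0.5, -0.2, -0.5], [-1, -0.5, -1], [-1, -0.5, -1], [-1, -0.5, -1]]' --delta_rot '[[0, 0, 0], [0, 0, 0], [0, 0, 0], [0, 0, 0]]'

```text
time: 26.88
tool_pos: [542.4, -168.0, 256.9]
tcp_rot: [3.14, -0.005, 0.001]
contact_force: [1.6, 0.5, -0.7]
grip_width: 68.1
finger_force: 0.0
```

```bash
python3 - <<'E'
from a import *
snap("wrist","w5")
look(["wrist"],[("lens1",0),("cap1",4),("objective1",0),("pocket_left",4),("pocket_right",4)])
for n,z in(("objective1",0),):
  for r in finder.silhouettes(n,"wrist")[:3]: print(r["confidence"],r["box"])
E
```

```text
26.93 [ 542.8 -168.5  254.8] [ 3.14e+00 -2.00e-03  0.00e+00]
wrist lens1 0.91 [474. 264.] [ 467.3 -364.6]
wrist lens1 0.55 [255. 291.] [429.1 -87.5]
wrist cap1 0.78 [288.  88.] [ 670.  -136.7]
wrist cap1 0.75 [370. 100.] [ 658.2 -225.6]
wrist objective1 0.96 [352. 198.] [ 550.3 -209.4]
wrist objective1 0.79 [250. 180.] [572.2 -89.2]
0.69 [332.1, 176.4, 379.5, 228.5]
0.64 [221.2, 159.0, 270.7, 208.6]
0.23 [326.7, 265.7, 372.5, 330.1]
```

View pics/w5.png

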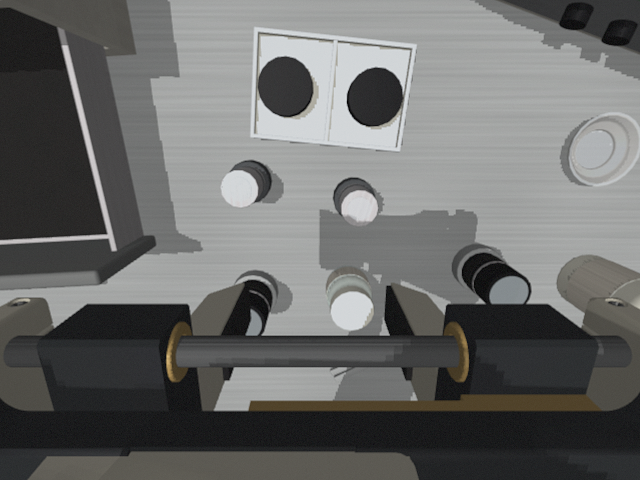

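Both caps lie in their pockets at (285,87) and (375,97). Lens 2 has been knocked aside to about (467,-364), so I'll remeasure it later. Picking the left objective now.

Request:
send_rows --offset '[[0.12, -0.3, 0], [0.243, -0.646, 0.2], [0.243, -0.646, 0.6], [0.243, -0.646, 1], [0.243, -0.646, 1]]' --delta_rot '[[0, 0, 0], [0, 0, 0], [0, 0, 0], [0, 0, 0], [0, 0, 0]]'

```text
time: 27.9
tool_pos: [569.9, -90.6, 129.8]
tcp_rot: [-3.139, 0.009, -0.0]
contact_force: [0.5, -0.5, 0.7]
grip_width: 68.0
finger_force: 0.0
```

Request:
send_rows --offset '[[0, 0, 0.2], [0, 0, 0.4], [0, 0, 0.6], [0, 0, 0.8], [0, 0, 0.8]]' --delta_rot '[[0, 0, 0], [0, 0, 0], [0, 0, 0], [0, 0, 0], [0, 0, 0]]'

```text
time: 28.52
tool_pos: [572.5, -91.6, 38.0]
tcp_rot: [-3.141, 0.001, -0.001]
contact_force: [0.1, -0.2, 0.5]
grip_width: 67.8
finger_force: 0.0
```

Request:
send_rows --offset '[[0, 0, 0], [0, 0, 0], [0, 0, 0], [0, 0, 0], [0, 0, 0]]' --delta_rot '[[0, 0, 0], [0, 0, 0], [0, 0, 0], [0, 0, 0], [0, 0, 0]]' --grip 0

```text
time: 29.15
tool_pos: [572.7, -91.3, 38.4]
tcp_rot: [3.141, -0.001, -0.0]
contact_force: [0.2, 1.2, 5.9]
grip_width: 37.7
finger_force: 30.0
```

Request:
send_rows --offset '[[0, 0, -0.1], [0, 0, -0.3], [0, 0, -0.6], [0, 0, -1], [0, 0, -1]]' --delta_rot '[[0, 0, 0], [0, 0, 0], [0, 0, 0], [0, 0, 0], [0, 0, 0]]'

```text
time: 29.78
tool_pos: [574.3, -92.0, 161.9]
tcp_rot: [3.139, -0.008, -0.0]
contact_force: [0.7, -0.1, -3.6]
grip_width: 37.6
finger_force: 30.0
```

Request:
send_rows --offset '[[0, -0.4, -0.33], [0.1, -0.9, -0.33], [0.1, -1, -0.33]]' --delta_rot '[[0, 0, 0], [0, 0, 0], [0, 0, 0]]'

```text
time: 30.15
tool_pos: [583.7, 32.1, 196.2]
tcp_rot: [-3.141, 0.002, 0.004]
contact_force: [0.2, -0.4, -3.2]
grip_width: 37.3
finger_force: 30.0
```

Request:
send_rows --offset '[[0, -0.5, 0], [0.09, -1, 0], [0.09, -1, 0]]' --delta_rot '[[0, 0, 0], [0, 0, 0], [0, 0, 0]]'

```text
time: 30.52
tool_pos: [594.2, 152.2, 195.4]
tcp_rot: [-3.141, 0.003, 0.005]
contact_force: [0.5, -0.6, -3.5]
grip_width: 37.4
finger_force: 30.0
```

Request:
send_rows --offset '[[0, -0.23, 0], [0, -0.23, 0.15], [0, -0.23, 0.35], [0, -0.23, 0.55], [0, -0.23, 0.75], [0, -0.23, 0.9], [0, -0.23, 0.98], [0, -0.23, 0.98]]' --delta_rot '[[0, 0, 0], [0, 0, 0], [0, 0, 0], [0, 0, 0], [0, 0, 0], [0, 0, 0], [0, 0, 0], [0, 0, 0]]'

```text
time: 31.52
tool_pos: [595.1, 175.3, 79.3]
tcp_rot: [3.141, 0.001, -0.001]
contact_force: [-0.1, 0.2, -2.2]
grip_width: 37.6
finger_force: 30.0
```

Request:
send_rows --offset '[[0, 0, 0], [0, 0, 0]]' --delta_rot '[[0, 0, 0], [0, 0, 0]]'

```text
time: 31.78
tool_pos: [595.2, 176.1, 79.8]
tcp_rot: [3.141, -0.0, -0.0]
contact_force: [0.5, -0.2, -3.0]
grip_width: 37.6
finger_force: 30.0
```

Request:
send_rows --offset '[[0, 0, 0.012], [0, 0, 0.012], [0, 0, 0.012]]' --delta_rot '[[0, 0, 0], [0, 0, 0], [0, 0, 0]]'

```text
time: 32.15
tool_pos: [595.1, 176.3, 78.2]
tcp_rot: [3.141, 0.0, -0.0]
contact_force: [0.8, 0.4, -3.1]
grip_width: 37.5
finger_force: 30.0
```

Request:
send_rows --offset '[[0, 0, 0], [0, 0, 0], [0, 0, 0]]' --delta_rot '[[0, 0, 0], [0, 0, 0], [0, 0, 0]]' --grip 0.56

```text
time: 32.52
tool_pos: [595.4, 176.3, 78.6]
tcp_rot: [3.142, -0.001, -0.0]
contact_force: [0.6, -0.4, -0.1]
grip_width: 51.4
finger_force: 0.0
```

Request:
send_rows --offset '[[0, 0, -0.2], [0, 0, -0.5], [0, 0, -1], [0, 0, -1]]' --delta_rot '[[0, 0, 0], [0, 0, 0], [0, 0, 0], [0, 0, 0]]'

```text
time: 33.02
tool_pos: [597.8, 176.8, 204.1]
tcp_rot: [-3.14, -0.011, -0.0]
contact_force: [0.5, 0.3, -1.0]
grip_width: 51.4
finger_force: 0.0
```

Request:
send_rows --offset '[[-0.2, 0.5, 0], [-0.4, 1, 0], [-0.4, 1, 0]]' --delta_rot '[[0, 0, 0], [0, 0, 0], [0, 0, 0]]' --grip 0.74

```text
time: 33.4
tool_pos: [545.5, 53.2, 197.8]
tcp_rot: [3.141, 0.002, -0.004]
contact_force: [-0.8, -0.4, 0.2]
grip_width: 67.7
finger_force: 0.0
```

Request:
send_rows --offset '[[-0.2, 0.5, 0], [-0.3, 1, 0], [-0.3, 1, 0]]' --delta_rot '[[0, 0, 0], [0, 0, 0], [0, 0, 0]]'

```text
time: 33.78
tool_pos: [510.7, -66.6, 197.9]
tcp_rot: [3.141, 0.0, -0.005]
contact_force: [0.4, 1.1, 0.6]
grip_width: 68.2
finger_force: 0.0
```

Request:
send_rows --offset '[[0, 0.5, 0], [0, 1, 0], [0, 1, 0], [0, 1, 0]]' --delta_rot '[[0, 0, 0], [0, 0, 0], [0, 0, 0], [0, 0, 0]]'

```text
time: 34.28
tool_pos: [511.4, -182.3, 197.7]
tcp_rot: [-3.14, 0.001, 0.0]
contact_force: [-0.3, 1.2, -0.1]
grip_width: 67.8
finger_force: 0.0
```

```bash
python3 - <<'E'
from a import *
look(["wrist","top"],[("lens1",0),("objective1",0),("drawer_handle",120),("jar",0)])
E
```

```text
34.27 [ 511.4 -182.3  197.7] [-3.14e+00  1.00e-03  0.00e+00]
wrist lens1 0.97 [488. 255.] [ 466.9 -365.8]
wrist lens1 0.77 [234. 283.] [433.6 -88.2]
wrist objective1 0.73 [345. 177.] [ 551.  -209.1]
wrist jar 0.74 [341. 280.] [ 437.5 -207.9]
top lens1 0.93 [450. 255.] [ 455.2 -366.9]
top objective1 0.59 [401. 222.] [ 557.8 -214.5]
top objective1 0.5 [275. 206.] [609.3 182.8]
top drawer_handle 0.7 [260. 248.] [452. 213.]
```

Request:
send_rows --offset '[[0.337, 0.233, 0], [0.337, 0.233, 0.3], [0.337, 0.233, 0.65], [0.337, 0.233, 1], [0.337, 0.233, 1]]' --delta_rot '[[0, 0, 0], [0, 0, 0], [0, 0, 0], [0, 0, 0], [0, 0, 0]]'

```text
time: 35.4
tool_pos: [549.4, -210.6, 75.4]
tcp_rot: [-3.138, 0.006, -0.0]
contact_force: [0.3, 0.4, 0.2]
grip_width: 67.9
finger_force: 0.0
```

Request:
send_rows --offset '[[0, 0, 0.17], [0, 0, 0.33], [0, 0, 0.33]]' --delta_rot '[[0, 0, 0], [0, 0, 0], [0, 0, 0]]'

```text
time: 35.78
tool_pos: [551.7, -211.8, 39.5]
tcp_rot: [3.141, -0.0, -0.0]
contact_force: [0.2, -0.2, -0.4]
grip_width: 67.8
finger_force: 0.0
```

Request:
send_rows --offset '[[0, 0, 0], [0, 0, 0], [0, 0, 0], [0, 0, 0], [0, 0, 0]]' --delta_rot '[[0, 0, 0], [0, 0, 0], [0, 0, 0], [0, 0, 0], [0, 0, 0]]' --grip 0

```text
time: 36.4
tool_pos: [551.8, -211.7, 39.2]
tcp_rot: [3.141, -0.001, -0.0]
contact_force: [0.1, 1.7, 4.5]
grip_width: 37.5
finger_force: 30.0
```

Request:
send_rows --offset '[[0, 0, -0.1], [0, 0, -0.3], [0, 0, -0.6], [0, 0, -1], [0, 0, -1]]' --delta_rot '[[0, 0, 0], [0, 0, 0], [0, 0, 0], [0, 0, 0], [0, 0, 0]]'

```text
time: 37.02
tool_pos: [553.4, -212.8, 163.1]
tcp_rot: [3.137, -0.007, -0.0]
contact_force: [0.0, -0.1, -2.4]
grip_width: 37.5
finger_force: 30.0
```

Request:
send_rows --offset '[[0.1, -0.5, -0.5], [0.1, -1, -0.5], [0.1, -1, -0.5]]' --delta_rot '[[0, 0, 0], [0, 0, 0], [0, 0, 0]]'

```text
time: 37.4
tool_pos: [563.2, -88.5, 218.8]
tcp_rot: [-3.141, 0.0, 0.003]
contact_force: [-0.2, -0.5, -2.5]
grip_width: 37.5
finger_force: 30.0
```

Request:
send_rows --offset '[[0.05, -0.5, 0], [0.1, -1, 0], [0.1, -1, 0]]' --delta_rot '[[0, 0, 0], [0, 0, 0], [0, 0, 0]]'

```text
time: 37.78
tool_pos: [574.8, 31.8, 217.2]
tcp_rot: [-3.141, 0.003, 0.005]
contact_force: [-0.5, -0.3, -2.8]
grip_width: 37.6
finger_force: 30.0
```

Request:
send_rows --offset '[[0.05, -0.5, 0], [0.1, -1, 0], [0.1, -1, 0]]' --delta_rot '[[0, 0, 0], [0, 0, 0], [0, 0, 0]]'

```text
time: 38.15
tool_pos: [587.1, 150.8, 217.1]
tcp_rot: [-3.142, 0.002, 0.004]
contact_force: [0.2, -0.3, -2.8]
grip_width: 37.1
finger_force: 30.0
```

Request:
send_rows --offset '[[0.02, -0.5, 0], [0.027, -0.9, 0], [0.027, -0.9, 0.17], [0.027, -0.9, 0.4], [0.027, -0.9, 0.6], [0.027, -0.9, 0.8], [0.027, -0.9, 0.9], [0.027, -0.9, 0.9]]' --delta_rot '[[0, 0, 0], [0, 0, 0], [0, 0, 0], [0, 0, 0], [0, 0, 0], [0, 0, 0], [0, 0, 0], [0, 0, 0]]'

```text
time: 39.15
tool_pos: [590.6, 254.9, 109.5]
tcp_rot: [3.14, 0.002, -0.001]
contact_force: [-0.5, 0.6, -1.8]
grip_width: 37.8
finger_force: 30.0
```

Request:
send_rows --offset '[[0, 0, 0.1], [0, 0, 0.2], [0, 0, 0.26], [0, 0, 0.265], [0, 0, 0.265]]' --delta_rot '[[0, 0, 0], [0, 0, 0], [0, 0, 0], [0, 0, 0], [0, 0, 0]]'

```text
time: 39.78
tool_pos: [591.1, 256.6, 79.0]
tcp_rot: [-3.141, -0.001, -0.0]
contact_force: [1.0, 1.4, -0.3]
grip_width: 37.5
finger_force: 30.0
```

Request:
send_rows --offset '[[0, 0, 0], [0, 0, 0], [0, 0, 0]]' --delta_rot '[[0, 0, 0], [0, 0, 0], [0, 0, 0]]' --grip 0.56

```text
time: 40.15
tool_pos: [590.9, 256.3, 78.9]
tcp_rot: [3.141, -0.0, -0.0]
contact_force: [0.3, -1.0, 0.4]
grip_width: 51.0
finger_force: 0.0
```

Request:
send_rows --offset '[[0, 0, -0.2], [0, 0, -0.5], [0, 0, -1], [0, 0, -1]]' --delta_rot '[[0, 0, 0], [0, 0, 0], [0, 0, 0], [0, 0, 0]]'

```text
time: 40.65
tool_pos: [593.4, 257.1, 204.8]
tcp_rot: [-3.139, -0.011, -0.0]
contact_force: [0.5, 0.5, -0.5]
grip_width: 51.2
finger_force: 0.0
```

Request:
send_rows --offset '[[-0.25, 0.5, 0], [-0.5, 1, 0], [-0.5, 1, 0]]' --delta_rot '[[0, 0, 0], [0, 0, 0], [0, 0, 0]]' --grip 0.85

```text
time: 41.02
tool_pos: [528.7, 133.6, 198.2]
tcp_rot: [3.141, 0.003, -0.003]
contact_force: [0.1, 0.8, 0.7]
grip_width: 75.4
finger_force: 0.0
```

Request:
send_rows --offset '[[-0.25, 0.5, 0], [-0.5, 1, 0], [-0.5, 1, 0]]' --delta_rot '[[0, 0, 0], [0, 0, 0], [0, 0, 0]]'

```text
time: 41.4
tool_pos: [469.6, 14.3, 198.6]
tcp_rot: [3.141, 0.001, -0.004]
contact_force: [1.4, 0.2, 0.6]
grip_width: 78.2
finger_force: 0.0
```

Request:
send_rows --offset '[[-0.25, 0.5, 0], [-0.55, 0.89, 0], [-0.55, 0.89, 0], [-0.55, 0.89, 0]]' --delta_rot '[[0, 0, 0], [0, 0, 0], [0, 0, 0], [0, 0, 0]]'

```text
time: 41.9
tool_pos: [405.7, -90.0, 198.9]
tcp_rot: [-3.141, -0.001, -0.001]
contact_force: [-0.1, 0.1, 1.0]
grip_width: 78.0
finger_force: 0.0
```

```bash
python3 - <<'E'
from a import *
snap("wrist","w6");snap("top","top6")
look(["wrist","top"],[("lens1",0),("objective1",0),("objective1",40),("drawer_handle",120),("jar",0)])
E
```

```text
42.0 [405.8 -89.4 198.8] [-3.141e+00 -0.000e+00  2.000e-03]
wrist lens1 0.92 [316. 192.] [429.5 -87.2]
wrist lens1 0.76 [597. 157.] [ 464.9 -366.6]
wrist jar 0.92 [432. 181.] [ 440.2 -205.9]
top lens1 0.89 [450. 254.] [ 458.4 -367.9]
top lens1 0.61 [359. 260.] [437.3 -82.1]
top objective1 0.76 [251. 211.] [589.8 259.5]
top objective1 0.48 [276. 210.] [594.6 181.8]
top objective1 0.76 [251. 211.] [580.5 254. ]
top objective1 0.48 [276. 210.] [585.2 178. ]
top drawer_handle 0.64 [263. 248.] [452.6 204.4]
top jar 0.43 [402. 261.] [ 434.4 -217.7]
```

View pics/w6.png

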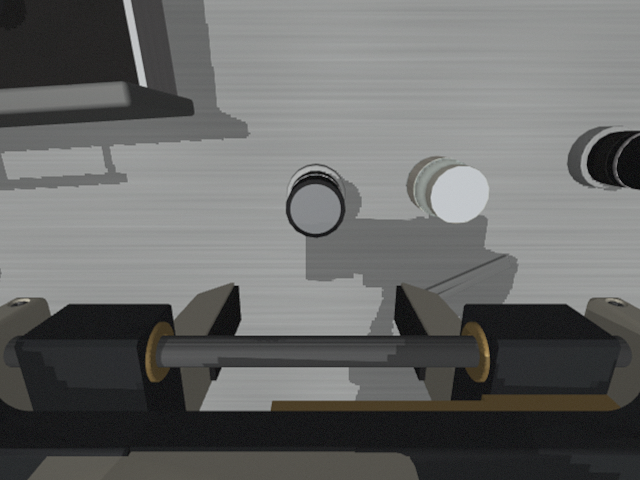

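Lens 1 stands uncapped with its top at (315,208), the jar is at (460,193), and lens 2 is at the right edge. Grasping lens 1.

Request:
send_rows --offset '[[0.21, 0, 0.1], [0.21, 0, 0.4], [0.21, 0, 0.7], [0.21, 0, 1], [0.21, 0, 1]]' --delta_rot '[[0, 0, 0], [0, 0, 0], [0, 0, 0], [0, 0, 0], [0, 0, 0]]'

```text
time: 43.22
tool_pos: [428.3, -89.9, 77.2]
tcp_rot: [-3.14, 0.005, -0.0]
contact_force: [-0.0, 0.6, -0.0]
grip_width: 77.8
finger_force: 0.0
```

Request:
send_rows --offset '[[0, 0, 0.15], [0, 0, 0.275], [0, 0, 0.275]]' --delta_rot '[[0, 0, 0], [0, 0, 0], [0, 0, 0]]'

```text
time: 43.6
tool_pos: [430.3, -90.6, 46.6]
tcp_rot: [3.141, -0.0, -0.0]
contact_force: [-0.5, -0.5, 0.7]
grip_width: 78.1
finger_force: 0.0
```

Request:
send_rows --offset '[[0, 0, 0], [0, 0, 0], [0, 0, 0], [0, 0, 0], [0, 0, 0]]' --delta_rot '[[0, 0, 0], [0, 0, 0], [0, 0, 0], [0, 0, 0], [0, 0, 0]]' --grip 0

```text
time: 44.22
tool_pos: [430.1, -90.2, 46.2]
tcp_rot: [-3.141, -0.0, -0.0]
contact_force: [-1.0, 4.0, 5.9]
grip_width: 47.4
finger_force: 30.0
```

Request:
send_rows --offset '[[0, 0, -0.1], [0, 0, -0.3], [0, 0, -0.6], [0, 0, -1], [0, 0, -1]]' --delta_rot '[[0, 0, 0], [0, 0, 0], [0, 0, 0], [0, 0, 0], [0, 0, 0]]'

```text
time: 44.85
tool_pos: [431.8, -91.3, 169.1]
tcp_rot: [3.138, -0.007, -0.0]
contact_force: [1.2, 0.1, -5.4]
grip_width: 47.6
finger_force: 30.0
```

Request:
send_rows --offset '[[0.2, -0.4, -0.3], [0.5, -0.9, -0.5], [0.6, -1, -0.5], [0.6, -1, -0.5]]' --delta_rot '[[0, 0, 0], [0, 0, 0], [0, 0, 0], [0, 0, 0]]'

```text
time: 45.35
tool_pos: [502.1, 31.0, 224.5]
tcp_rot: [-3.141, 0.002, 0.003]
contact_force: [-0.7, 0.3, -4.2]
grip_width: 47.8
finger_force: 30.0
```

Request:
send_rows --offset '[[0.5, -0.4, 0], [0.8, -0.57, 0], [0.8, -0.57, 0.2], [0.8, -0.57, 0.4], [0.8, -0.57, 0.6], [0.8, -0.57, 0.8], [0.8, -0.57, 0.9], [0.8, -0.57, 0.9]]' --delta_rot '[[0, 0, 0], [0, 0, 0], [0, 0, 0], [0, 0, 0], [0, 0, 0], [0, 0, 0], [0, 0, 0], [0, 0, 0]]'

```text
time: 46.35
tool_pos: [597.0, 97.2, 116.4]
tcp_rot: [3.141, 0.003, -0.001]
contact_force: [-0.7, -0.2, -4.0]
grip_width: 47.7
finger_force: 30.0
```

Request:
send_rows --offset '[[0, 0, 0.1], [0, 0, 0.2], [0, 0, 0.26], [0, 0, 0.265], [0, 0, 0.265]]' --delta_rot '[[0, 0, 0], [0, 0, 0], [0, 0, 0], [0, 0, 0], [0, 0, 0]]'

```text
time: 46.98
tool_pos: [598.3, 98.0, 86.4]
tcp_rot: [-3.142, -0.001, -0.0]
contact_force: [0.2, 0.2, -1.6]
grip_width: 47.4
finger_force: 30.0
```

Request:
send_rows --offset '[[0, 0, 0.004], [0, 0, 0.004], [0, 0, 0.004]]' --delta_rot '[[0, 0, 0], [0, 0, 0], [0, 0, 0]]' --grip 0.64

```text
time: 47.35
tool_pos: [598.1, 97.9, 85.8]
tcp_rot: [3.141, -0.0, -0.0]
contact_force: [0.5, -1.1, 0.2]
grip_width: 58.9
finger_force: 0.0
```

Request:
send_rows --offset '[[0, 0, -0.2], [0, 0, -0.5], [0, 0, -1], [0, 0, -1]]' --delta_rot '[[0, 0, 0], [0, 0, 0], [0, 0, 0], [0, 0, 0]]'

```text
time: 47.85
tool_pos: [600.7, 98.1, 211.2]
tcp_rot: [-3.141, -0.011, -0.0]
contact_force: [-0.3, 0.1, -1.2]
grip_width: 58.9
finger_force: 0.0
```

Request:
send_rows --offset '[[-0.2, 0.5, 0], [-0.4, 1, 0], [-0.4, 1, 0]]' --delta_rot '[[0, 0, 0], [0, 0, 0], [0, 0, 0]]' --grip 0.85

```text
time: 48.22
tool_pos: [548.4, -25.3, 205.0]
tcp_rot: [3.141, 0.002, -0.005]
contact_force: [0.9, 0.7, -0.0]
grip_width: 77.8
finger_force: 0.0
```

Request:
send_rows --offset '[[-0.2, 0.5, 0], [-0.4, 1, 0], [-0.4, 1, 0]]' --delta_rot '[[0, 0, 0], [0, 0, 0], [0, 0, 0]]'

```text
time: 48.6
tool_pos: [500.9, -144.6, 205.1]
tcp_rot: [3.141, 0.001, -0.005]
contact_force: [-0.2, 0.4, -0.8]
grip_width: 78.3
finger_force: 0.0
```

Request:
send_rows --offset '[[-0.2, 0.5, 0], [-0.4, 1, 0], [-0.4, 1, 0]]' --delta_rot '[[0, 0, 0], [0, 0, 0], [0, 0, 0]]'

```text
time: 48.98
tool_pos: [453.4, -264.1, 205.1]
tcp_rot: [3.142, 0.0, -0.004]
contact_force: [-0.4, 0.3, 1.0]
grip_width: 77.9
finger_force: 0.0
```

Request:
send_rows --offset '[[-0.1, 0.5, 0], [-0.12, 0.86, 0], [-0.12, 0.86, 0], [-0.12, 0.86, 0]]' --delta_rot '[[0, 0, 0], [0, 0, 0], [0, 0, 0], [0, 0, 0]]'

```text
time: 49.48
tool_pos: [440.4, -363.3, 205.1]
tcp_rot: [-3.14, 0.0, 0.001]
contact_force: [0.0, 0.5, 0.6]
grip_width: 78.0
finger_force: 0.0
```

```bash
python3 - <<'E'
from a import *
snap("wrist","w7")
look(["wrist"],[("lens1",0),("wash_bottle",0)])
for r in finder.silhouettes("lens1","wrist")[:2]: print(r["confidence"],r["box"])
E
```

```text
49.52 [ 440.4 -363.1  205.3] [-3.14e+00  0.00e+00  2.00e-03]
wrist lens1 0.62 [321. 189.] [ 466.5 -366.5]
wrist wash_bottle 0.6 [455. 208.] [ 446.1 -508.6]
0.78 [293.2, 162.8, 353.1, 235.9]
```

View pics/w7.png

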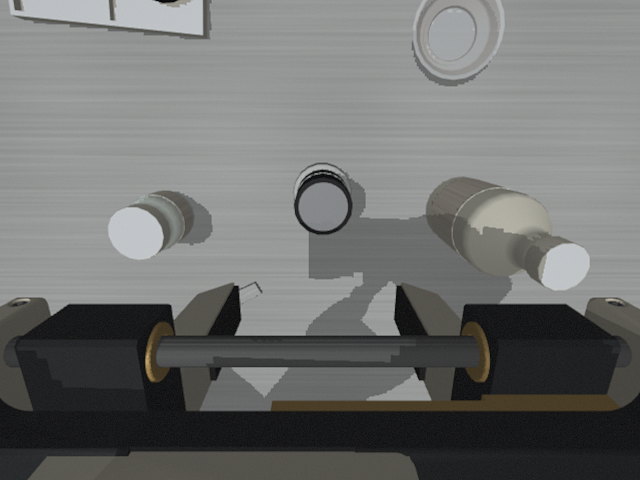

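Lens 2 stands at (323,203), with the bottle and its body to the right but clear of the gripper. Grasping it.

Request:
send_rows --offset '[[0.217, 0.013, 0.1], [0.217, 0.013, 0.4], [0.217, 0.013, 0.7], [0.217, 0.013, 1], [0.217, 0.013, 1]]' --delta_rot '[[0, 0, 0], [0, 0, 0], [0, 0, 0], [0, 0, 0], [0, 0, 0]]'

```text
time: 50.35
tool_pos: [464.4, -365.0, 83.3]
tcp_rot: [-3.137, 0.004, 0.0]
contact_force: [0.3, -0.2, 0.6]
grip_width: 78.1
finger_force: 0.0
```

Request:
send_rows --offset '[[0, 0, 0.15], [0, 0, 0.327], [0, 0, 0.327]]' --delta_rot '[[0, 0, 0], [0, 0, 0], [0, 0, 0]]'

```text
time: 50.72
tool_pos: [465.6, -366.6, 46.9]
tcp_rot: [-3.141, 0.0, 0.0]
contact_force: [0.3, 0.5, -0.6]
grip_width: 78.4
finger_force: 0.0
```

Request:
send_rows --offset '[[0, 0, 0], [0, 0, 0], [0, 0, 0], [0, 0, 0], [0, 0, 0]]' --delta_rot '[[0, 0, 0], [0, 0, 0], [0, 0, 0], [0, 0, 0], [0, 0, 0]]' --grip 0

```text
time: 51.35
tool_pos: [465.8, -367.2, 47.0]
tcp_rot: [3.141, -0.001, -0.0]
contact_force: [-0.3, 0.2, 4.1]
grip_width: 48.0
finger_force: 30.0
```

Request:
send_rows --offset '[[0, 0, -0.1], [0, 0, -0.3], [0, 0, -0.6], [0, 0, -1], [0, 0, -1]]' --delta_rot '[[0, 0, 0], [0, 0, 0], [0, 0, 0], [0, 0, 0], [0, 0, 0]]'

```text
time: 51.98
tool_pos: [467.0, -368.1, 170.6]
tcp_rot: [3.136, -0.006, -0.0]
contact_force: [-0.1, 1.0, -4.1]
grip_width: 47.3
finger_force: 30.0
```

Request:
send_rows --offset '[[0.1, -0.4, -0.4], [0.2, -0.9, -0.7], [0.2, -1, -0.7], [0.2, -1, -0.7]]' --delta_rot '[[0, 0, 0], [0, 0, 0], [0, 0, 0], [0, 0, 0]]'

```text
time: 52.48
tool_pos: [489.5, -244.9, 250.1]
tcp_rot: [-3.141, 0.001, 0.003]
contact_force: [0.2, 0.2, -3.6]
grip_width: 47.2
finger_force: 30.0
```

Request:
send_rows --offset '[[0.1, -0.5, 0], [0.2, -1, 0], [0.2, -1, 0]]' --delta_rot '[[0, 0, 0], [0, 0, 0], [0, 0, 0]]'

```text
time: 52.85
tool_pos: [513.4, -123.8, 248.9]
tcp_rot: [-3.14, 0.003, 0.004]
contact_force: [-0.3, 0.1, -2.8]
grip_width: 47.4
finger_force: 30.0
```

Request:
send_rows --offset '[[0.1, -0.5, 0], [0.2, -1, 0], [0.2, -1, 0]]' --delta_rot '[[0, 0, 0], [0, 0, 0], [0, 0, 0]]'

```text
time: 53.22
tool_pos: [537.6, -4.7, 248.9]
tcp_rot: [-3.141, 0.002, 0.004]
contact_force: [-0.2, -0.7, -2.4]
grip_width: 47.5
finger_force: 30.0
```

Request:
send_rows --offset '[[0.1, -0.5, 0], [0.2, -1, 0], [0.2, -1, 0]]' --delta_rot '[[0, 0, 0], [0, 0, 0], [0, 0, 0]]'

```text
time: 53.6
tool_pos: [562.0, 114.7, 248.8]
tcp_rot: [-3.142, 0.002, 0.003]
contact_force: [0.0, -1.0, -3.4]
grip_width: 47.7
finger_force: 30.0
```

Request:
send_rows --offset '[[0.1, -0.5, 0], [0.2, -1, 0], [0.2, -1, 0]]' --delta_rot '[[0, 0, 0], [0, 0, 0], [0, 0, 0]]'

```text
time: 53.98
tool_pos: [586.3, 234.3, 248.4]
tcp_rot: [3.141, 0.002, 0.002]
contact_force: [0.0, -0.6, -3.1]
grip_width: 47.4
finger_force: 30.0
```

Request:
send_rows --offset '[[0, -0.4, 0], [0.01, -0.84, 0], [0.01, -0.84, 0.1], [0.01, -0.84, 0.3], [0.01, -0.84, 0.5], [0.01, -0.84, 0.7], [0.01, -0.84, 0.9], [0.01, -0.84, 0.9]]' --delta_rot '[[0, 0, 0], [0, 0, 0], [0, 0, 0], [0, 0, 0], [0, 0, 0], [0, 0, 0], [0, 0, 0], [0, 0, 0]]'

```text
time: 54.98
tool_pos: [586.4, 330.1, 139.3]
tcp_rot: [3.138, 0.006, -0.003]
contact_force: [-0.5, 0.3, -3.2]
grip_width: 47.6
finger_force: 30.0
```

Request:
send_rows --offset '[[0, 0, 0.1], [0, 0, 0.2], [0, 0, 0.3], [0, 0, 0.4], [0, 0, 0.46], [0, 0, 0.46], [0, 0, 0.46]]' --delta_rot '[[0, 0, 0], [0, 0, 0], [0, 0, 0], [0, 0, 0], [0, 0, 0], [0, 0, 0], [0, 0, 0]]'

```text
time: 55.85
tool_pos: [586.9, 334.1, 87.0]
tcp_rot: [-3.142, -0.0, -0.0]
contact_force: [1.0, 0.0, -3.2]
grip_width: 47.4
finger_force: 30.0
```

Request:
send_rows --offset '[[0, 0, 0.008], [0, 0, 0.008], [0, 0, 0.008]]' --delta_rot '[[0, 0, 0], [0, 0, 0], [0, 0, 0]]'

```text
time: 56.22
tool_pos: [586.9, 334.1, 86.8]
tcp_rot: [-3.141, -0.001, -0.0]
contact_force: [-2.8, -0.9, 4.2]
grip_width: 47.6
finger_force: 30.0
```

Request:
send_rows --offset '[[0, 0, 0], [0, 0, 0], [0, 0, 0]]' --delta_rot '[[0, 0, 0], [0, 0, 0], [0, 0, 0]]' --grip 0.64

```text
time: 56.6
tool_pos: [587.0, 333.9, 86.0]
tcp_rot: [3.141, -0.0, -0.0]
contact_force: [0.2, -0.2, 0.3]
grip_width: 58.7
finger_force: 0.0
```

Request:
send_rows --offset '[[0, 0, -0.2], [0, 0, -0.5], [0, 0, -1], [0, 0, -1]]' --delta_rot '[[0, 0, 0], [0, 0, 0], [0, 0, 0], [0, 0, 0]]'

```text
time: 57.1
tool_pos: [589.3, 335.0, 212.4]
tcp_rot: [-3.137, -0.011, -0.0]
contact_force: [0.6, 0.5, 0.2]
grip_width: 59.0
finger_force: 0.0
```

Request:
send_rows --offset '[[-0.3, 0.2, -0.4], [-0.7, 0.4, -0.6], [-1, 0.7, -0.6], [-1, 1, -0.6], [-1, 1, -0.6]]' --delta_rot '[[0, 0, 0], [0, 0, 0], [0, 0, 0], [0, 0, 0], [0, 0, 0]]' --grip 0

```text
time: 57.72
tool_pos: [466.5, 212.3, 278.0]
tcp_rot: [3.141, 0.0, -0.003]
contact_force: [-0.3, -0.2, 0.2]
grip_width: 13.2
finger_force: 0.0
```

Request:
send_rows --offset '[[-0.3, 0.06, 0], [-0.58, 0.06, 0], [-0.58, 0.06, 0], [-0.58, 0.06, 0]]' --delta_rot '[[0, 0, 0], [0, 0, 0], [0, 0, 0], [0, 0, 0]]'

```text
time: 58.22
tool_pos: [398.0, 207.3, 278.0]
tcp_rot: [-3.141, -0.0, 0.0]
contact_force: [-0.8, 0.3, 0.0]
grip_width: 0.6
finger_force: 0.0
```

```bash
python3 - <<'E'
from a import *
im=snap("wrist","w8");t=snap("side","side8")
cv2.imwrite("pics/s8.png",cv2.cvtColor(np.hstack([cv2.resize(t[120:420,200:420],(352,480)),cv2.resize(im,(448,480))]),cv2.COLOR_RGB2BGR))
look(["wrist","side"],[("lens1",40),("objective1",40),("drawer_handle",120)])
E
```

```text
58.33 [398.1 207.1 277.8] [ 3.142  0.    -0.   ]
wrist lens1 0.96 [191.  22.] [584.9 332.4]
wrist lens1 0.89 [427.   4.] [600.3  99.9]
wrist lens1 0.48 [234. 291.] [291.2 311.5]
wrist objective1 0.89 [350.   9.] [595.8 175.1]
wrist objective1 0.89 [266.  15.] [590.3 258.3]
wrist drawer_handle 0.85 [315. 162.] [455.1 209.2]
side objective1 0.87 [266. 291.] [592.4 182.9]
side objective1 0.75 [257. 313.] [587.9 255.1]
side objective1 0.48 [226. 423.] [542.5 534.8]
side drawer_handle 0.9 [314. 287.] [461.6 204.1]
```

View pics/s8.png

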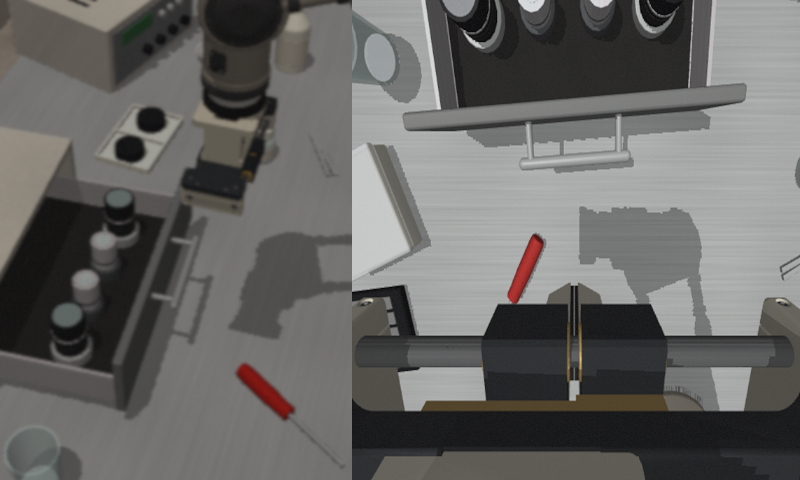

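All four optics stand in the drawer, and both caps lie in the tray. Now I push the handle in slowly with the fingers shut.

Request:
send_rows --offset '[[0, 0, 0.4], [0, 0, 0.8], [0, 0, 1], [0, 0, 1]]' --delta_rot '[[0, 0, 0], [0, 0, 0], [0, 0, 0], [0, 0, 0]]'

```text
time: 59.22
tool_pos: [396.3, 206.4, 156.9]
tcp_rot: [3.14, 0.004, -0.0]
contact_force: [-0.8, 0.3, -0.4]
grip_width: 0.5
finger_force: 0.0
```

Request:
send_rows --offset '[[0, 0, 0.3], [0, 0, 0.46], [0.1, 0, 0.46], [0.18, 0, 0.46], [0.22, 0, 0.46], [0.26, 0, 0.46], [0.3, 0, 0.46], [0.34, 0, 0.46]]' --delta_rot '[[0, 0, 0], [0, 0, 0], [0, 0, 0], [0, 0, 0], [0, 0, 0], [0, 0, 0], [0, 0, 0], [0, 0, 0]]'

```text
time: 60.22
tool_pos: [438.3, 206.8, 103.1]
tcp_rot: [3.142, -0.0, -0.0]
contact_force: [0.3, 0.3, 0.2]
grip_width: 0.8
finger_force: 0.0
```

Request:
send_rows --offset '[[0.04, 0, 0], [0.08, 0, 0], [0.13, 0, 0], [0.19, -0.01, 0], [0.26, -0.01, 0], [0.33, -0.02, 0], [0.4, -0.02, 0], [0.47, -0.02, 0]]' --delta_rot '[[0, 0, 0], [0, 0, 0], [0, 0, 0], [0, 0, 0], [0, 0, 0], [0, 0, 0], [0, 0, 0], [0, 0, 0]]'

```text
time: 61.22
tool_pos: [495.0, 209.4, 102.8]
tcp_rot: [-3.141, 0.0, -0.0]
contact_force: [-3.2, 2.1, -0.2]
grip_width: -0.1
finger_force: 1.8
```

Request:
send_rows --offset '[[0.07, 0, 0], [0.14, -0.01, 0], [0.21, -0.01, 0], [0.28, -0.01, 0], [0.35, -0.02, 0], [0.42, -0.02, 0], [0.49, -0.03, 0], [0.56, -0.03, 0]]' --delta_rot '[[0, 0, 0], [0, 0, 0], [0, 0, 0], [0, 0, 0], [0, 0, 0], [0, 0, 0], [0, 0, 0], [0, 0, 0]]'

```text
time: 62.22
tool_pos: [562.3, 212.6, 103.0]
tcp_rot: [3.141, -0.0, -0.0]
contact_force: [-3.6, 0.7, -0.4]
grip_width: 0.8
finger_force: 1.8
```

Request:
send_rows --offset '[[0.06, 0, 0], [0.12, 0, 0], [0.18, -0.01, 0], [0.24, -0.01, 0], [0.3, -0.01, 0], [0.36, -0.02, 0], [0.4, -0.02, 0], [0.44, -0.02, 0]]' --delta_rot '[[0, 0, 0], [0, 0, 0], [0, 0, 0], [0, 0, 0], [0, 0, 0], [0, 0, 0], [0, 0, 0], [0, 0, 0]]'

```text
time: 63.22
tool_pos: [614.7, 215.3, 103.0]
tcp_rot: [-3.141, 0.0, -0.0]
contact_force: [-3.7, 1.1, -0.5]
grip_width: 0.3
finger_force: 1.7
```

Request:
send_rows --offset '[[0.02, 0, 0], [0.04, 0, 0], [0.06, 0, 0], [0.08, 0, 0], [0.08, 0, 0]]' --delta_rot '[[0, 0, 0], [0, 0, 0], [0, 0, 0], [0, 0, 0], [0, 0, 0]]'

```text
time: 63.85
tool_pos: [624.6, 215.0, 103.1]
tcp_rot: [3.141, -0.001, -0.0]
contact_force: [-1.7, 1.4, -0.4]
grip_width: 0.6
finger_force: 0.7
```

Request:
send_rows --offset '[[0.02, 0, 0], [0.04, 0, 0], [0.06, 0, 0], [0.06, 0, 0]]' --delta_rot '[[0, 0, 0], [0, 0, 0], [0, 0, 0], [0, 0, 0]]'

```text
time: 64.35
tool_pos: [628.3, 215.2, 103.0]
tcp_rot: [3.141, 0.007, 0.001]
contact_force: [-14.9, 1.0, 6.9]
grip_width: 0.0
finger_force: 7.4
```

Request:
send_rows --offset '[[0.02, 0, 0], [0.04, 0, 0], [0.04, 0, 0]]' --delta_rot '[[0, 0, 0], [0, 0, 0], [0, 0, 0]]'

```text
time: 64.72
tool_pos: [628.5, 215.2, 103.0]
tcp_rot: [3.139, 0.017, 0.002]
contact_force: [-32.1, -1.5, 17.0]
grip_width: 0.2
finger_force: 16.1
```

Request:
send_rows --offset '[[-0.2, 0, 0], [-0.5, 0, 0], [-0.8, 0, -0.2], [-0.8, 0, -0.6], [-0.8, 0, -1], [-0.8, 0, -1]]' --delta_rot '[[0, 0, 0], [0, 0, 0], [0, 0, 0], [0, 0, 0], [0, 0, 0], [0, 0, 0]]'

```text
time: 65.47
tool_pos: [543.1, 215.3, 228.0]
tcp_rot: [-3.14, -0.011, -0.001]
contact_force: [-0.5, 0.5, -0.3]
grip_width: 0.9
finger_force: 0.0
```

Request:
send_rows --offset '[[-0.4, 0.2, -0.3], [-0.9, 0.4, -0.5], [-0.9, 0.4, -0.5], [-0.9, 0.4, -0.5]]' --delta_rot '[[0, 0, 0], [0, 0, 0], [0, 0, 0], [0, 0, 0]]'

```text
time: 65.97
tool_pos: [432.7, 167.0, 283.1]
tcp_rot: [3.142, -0.002, -0.001]
contact_force: [0.1, 0.7, 0.3]
grip_width: 0.6
finger_force: 0.0
```

```bash
python3 - <<'E'
from a import *
im=snap("wrist");t=snap("side");u=snap("top")
cv2.imwrite("pics/s9.png",cv2.cvtColor(np.hstack([cv2.resize(t[120:420,200:420],(352,480)),cv2.resize(im,(448,480))]),cv2.COLOR_RGB2BGR))
look(["wrist","side","top"],[("lens1",40),("objective1",0),("drawer_handle",120),("cabinet",0),("cap1",4)],2)
E
```

```text
66.12 [433.  167.3 282. ] [ 3.141e+00  1.000e-03 -0.000e+00]
wrist cap1 0.6 [203. 314.] [271.5 328.2]
side lens1 0.51 [280. 219.] [653.7 -82.5]
side objective1 0.18 [401. 215.] [ 328.8 -249.5]
side drawer_handle 0.68 [238. 272.] [649.1 211.8]
side cabinet 0.67 [221. 299.] [706.5 211.7]
side cap1 0.54 [293. 201.] [ 658.5 -209.5]
side cap1 0.52 [282. 216.] [ 667.6 -135.5]
top lens1 0.74 [411. 297.] [ 319.5 -237.4]
top drawer_handle 0.95 [261. 186.] [640.7 215.7]
top drawer_handle 0.31 [169. 220.] [533.  487.6]
top cabinet 0.63 [265. 181.] [689.3 216.9]
top cap1 0.85 [405. 195.] [ 646.4 -228.5]
top cap1 0.62 [373. 190.] [ 662.8 -127.1]
```

View pics/s9.png

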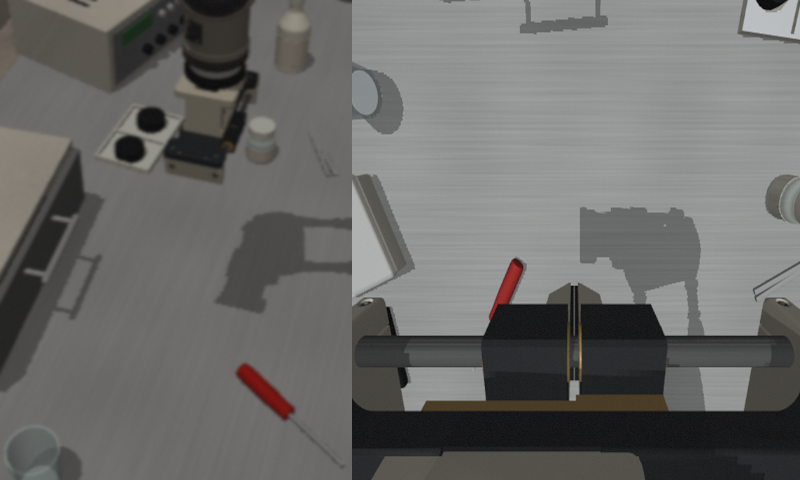

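The drawer is shut against its stop, both caps lie in the tray, and nothing else is left on the bench to put away.

```bash
python3 -c "
from a import *
print(ticket.close_job())"
```

```text
the job is handed in; nothing more can be done
None
```

The job is handed in: both lenses (uncapped) and the two objectives I found were standing in the drawer before I pushed it home to its stop, both caps lie in the tray, one per pocket, and the hand-in call gave no verdict.

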